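# Load and start the UV chip check chamber

## Task

Get the ultraviolet check chamber running: first swing the console lever all the way back to idle, leaning towards the robot against its stop, and leave it there while you lay every chip sleeve flat inside the open chamber, grip rib up. Then press the hinged lid down past its catch until it is fully shut, and last stand the lever upright, its working setting. Leave the canister, rubber cup, teak block and magnifier where they are, and take hold of nothing at the end.

Things in the scene. Friction and masses are not known exactly. Their poses are not given: they have to be found in the camera images.
- chamber: Fixed open-topped aluminium tray, outside 142 (x) x 262 (y) x 85 mm high, walls and floor 6 mm, so the inside is 130 x 250 mm, 79 mm deep. Origin: centre of the underside, on the counter; x points away from the robot side to the hinge, y along the hinge. A sprung steel roller catch sits at the middle of its front (-x) outer wall, sticking out 14 mm.
- lid (a joint): Lid hinged along the chamber's far (+x) top edge: 0 rad is fully shut, it grows as the lid opens up (1.57 is upright, at most 1.9). Stiff hinge that stays where it is left. From about 0.09 rad down the catch resists, 6 to 10 N at the front edge, then snaps the lid home.
- lid_hinge (a point): Middle of the hinge line, 85.5 mm above the counter when at the chamber; it turns with the lid: its x axis lies in the lid pointing from the free edge to the hinge, z is the lid's outer normal. The lid is a plate 168 mm long from the hinge to the free edge, 262 wide, 8 thick (from 0 to +8 mm in z), its underside 0.5 mm above the rim when shut.
- lid_press (a point): Top of the rubber press pad (26 x 80 mm, 3 mm high) on the lid's outer face, 150 mm from the hinge, in the middle of the free edge; it moves with the lid and lies 96.5 mm above the counter when shut.
- console: Fixed grey console 130 (x) x 150 (y) x 30 mm high with the lever and, at its +y side, the small ultraviolet lamp head in its socket (60 mm wide, 87 mm high above the counter, centred at y +75 mm). Origin: on the counter, under the lever's pivot; its x axis points away from the robot, in the direction the lever swings.
- lever (a joint): Angle of the lever: 0 is idle, against the stop, leaning 0.7 rad to the console's -x; 0.7 is upright (the working setting, beside a white upright mark); 1.4 is the other stop, leaning to +x. Pivot 52 mm above the counter over the console's origin, axis along the console's y. Stays where it is left.
- lever_tip (a point): Centre of the lever's black ball, 26 mm across, 110 mm from the pivot on a 10 mm rod.
- sleeve0: Chip sleeve: a clear squared sleeve of casino chips lying flat, 100 mm long (its x), 46 wide (y), 42 high, with a grey grip rib on top (60 long in x, 12 thick in y, 22 high, so the top is 64 mm above the underside); 0.22 kg. Origin: centre of the underside. Two to four of the four are present; None if absent.
- sleeve1: Chip sleeve: a clear squared sleeve of casino chips lying flat, 100 mm long (its x), 46 wide (y), 42 high, with a grey grip rib on top (60 long in x, 12 thick in y, 22 high, so the top is 64 mm above the underside); 0.22 kg. Origin: centre of the underside. Two to four of the four are present; None if absent.
- sleeve2: Chip sleeve: a clear squared sleeve of casino chips lying flat, 100 mm long (its x), 46 wide (y), 42 high, with a grey grip rib on top (60 long in x, 12 thick in y, 22 high, so the top is 64 mm above the underside); 0.22 kg. Origin: centre of the underside. Two to four of the four are present; None if absent.
- sleeve3: Chip sleeve: a clear squared sleeve of casino chips lying flat, 100 mm long (its x), 46 wide (y), 42 high, with a grey grip rib on top (60 long in x, 12 thick in y, 22 high, so the top is 64 mm above the underside); 0.22 kg. Origin: centre of the underside. Two to four of the four are present; None if absent.
- canister: Bystander: squat screw-top aluminium canister, 76 mm across, 73 high; origin under its centre.
- chip_cup: Bystander: grey rubber chip cup, 74 mm across, 70 high; origin under its centre.
- teak_block: Bystander: polished teak block 70 x 120 x 35 mm; origin under its centre.
- magnifier: Bystander: brass-rimmed magnifier lying flat, lens 72 mm across, 10 high, handle 74 mm along its -x; origin under the lens centre.
There are look-alikes about, which are no part of the job. Leave any red or turquoise look-alike of the sleeve3 alone.

How it is judged (in metres and radians):
On the way, in this order (a step that is already met when the one before it is completed fails the run):
1. the lever is at idle (value of joint lever below 0.12 rad), for 0.2 s.
2. every sleeve lies flat in the chamber, the lever still at idle (x of sleeve0 in the frame of chamber between -0.04 and 0.04 m and y of sleeve0 in the frame of chamber between -0.115 and 0.115 m and height (world z) of each of sleeve0, sleeve1, sleeve2, sleeve3 below 0.02 m and angle between each of sleeve0, sleeve1, sleeve2, sleeve3's own z axis and vertical below 0.2 rad and linear speed of each of sleeve0, sleeve1, sleeve2, sleeve3 below 0.03 m/s and x of sleeve1 in the frame of chamber between -0.04 and 0.04 m and y of sleeve1 in the frame of chamber between -0.115 and 0.115 m and x of sleeve2 in the frame of chamber between -0.04 and 0.04 m and y of sleeve2 in the frame of chamber between -0.115 and 0.115 m and x of sleeve3 in the frame of chamber between -0.04 and 0.04 m and y of sleeve3 in the frame of chamber between -0.115 and 0.115 m and value of joint lever below 0.12 rad), for 0.2 s.
3. the lid is fully shut, the lever still at idle (value of joint lid below 0.03 rad and value of joint lever below 0.12 rad), for 0.2 s.
4. the lever stands upright with the lid shut (value of joint lever between 0.58 and 0.82 rad and value of joint lid below 0.03 rad), for 0.2 s.
At the end, for the whole second after the job is handed in: Every sleeve present lies at rest flat inside the chamber (rib up within 0.2 rad), the lid is shut (below 0.03 rad) and the lever is upright (0.7 rad, give or take 0.12) (all of step 4 and x of sleeve0 in the frame of chamber between -0.04 and 0.04 m and y of sleeve0 in the frame of chamber between -0.115 and 0.115 m and height (world z) of each of sleeve0, sleeve1, sleeve2, sleeve3 below 0.02 m and angle between each of sleeve0, sleeve1, sleeve2, sleeve3's own z axis and vertical below 0.2 rad and linear speed of each of sleeve0, sleeve1, sleeve2, sleeve3 below 0.03 m/s and x of sleeve1 in the frame of chamber between -0.04 and 0.04 m and y of sleeve1 in the frame of chamber between -0.115 and 0.115 m and x of sleeve2 in the frame of chamber between -0.04 and 0.04 m and y of sleeve2 in the frame of chamber between -0.115 and 0.115 m and x of sleeve3 in the frame of chamber between -0.04 and 0.04 m and y of sleeve3 in the frame of chamber between -0.115 and 0.115 m); the robot touches nothing.
It fails at once if the canister is moved more than 4 cm or tipped (distance of canister from where it was at the start of the episode above 0.04 m or angle between canister's own z axis and vertical above 0.5 rad).
It fails at once if the chip_cup is moved more than 4 cm or tipped (distance of chip_cup from where it was at the start of the episode above 0.04 m or angle between chip_cup's own z axis and vertical above 0.5 rad).
It fails at once if the teak_block is moved more than 4 cm or tipped (distance of teak_block from where it was at the start of the episode above 0.04 m or angle between teak_block's own z axis and vertical above 0.5 rad).
It fails at once if the magnifier is moved more than 4 cm or tipped (distance of magnifier from where it was at the start of the episode above 0.04 m or angle between magnifier's own z axis and vertical above 0.5 rad).
Of sleeve0, sleeve1, sleeve2, sleeve3 only 2 to 4 are there at a start; the rules pass over those that are not, and their reading is None.
At some moment in a run one of sleeve0, sleeve1, sleeve2, sleeve3 may be knocked a few centimetres aside while the robot is not near it.
It also fails if it takes over 210 s, if anything falls off the work surface, if the arm or the gripper's body presses on something with over 40 N, if the wrist force passes 120 N, or if a joint passes its speed limit or range.

## Robot

A 6-joint arm with a two-finger parallel gripper is mounted at the origin on the work surface. World frame = base frame: x ahead of the robot, y to its left, z up, the work surface at z = 0. Lengths are in m, angles in degrees, forces in N, time in s.
With the tool pointing down it reaches from about 0.25 to 0.725 m from the base axis. Payload 9.7 kg.
Tool frame: the origin (TCP) lies on the centre line of the jaws, within the pads' length; the fingertips stand tip_extent ahead of it and the grasp point (between the pads) lies 3 mm ahead of it (tip_extent is the distance from the TCP to the fingertips, in m); z points along the fingers, y is the line along which they close (so a half turn about z gives the same grasp; the last joint's range is limited). The gripper opens to 85 mm and grips with 20 to 120 N. Pads are 22 mm wide; open, the fingers measure 114 mm over their backs; the gripper's body (76 mm by 85 mm) begins 54 mm behind the grasp point. The pads swing forward as they close: fully open they stand 13 mm farther back than shut.
Start: joints at [76.261, 4.979, 10.078, 95.1, 0, 90], TCP at [0.131, 0.534, 0.231] pointing down, gripper open.
Joint ranges: [-179.16, 179.16], [-48.56, 103.87], [-65.8, 70.77], [-126.05, 130.52], [-82.76, 87.17], [-180, 180]. Speed limits (degrees/s): [127.2, 127.2, 147.25, 180, 180, 180].

## Interface

Orientations are given as [roll, pitch, yaw] about the fixed x, y, z axes, in that order (R = Rz(yaw) Ry(pitch) Rx(roll)).
In Python, from workcell import * gives the robot as it stands.
- The arm moves only by the tool servo_tool, never from a script. Its argument "rows" is a list of rows, each an object with "offset": the shift along the tool's x, y, z as a fraction of full scale, a list of three; "yaw": the turn about the tool's z as a fraction of full scale; "claw": the closure, from 0 (fully open) to 1 (shut). A call has 1 to 12 rows; each row is the pose to reach, as a shift and turn from the pose commanded when the call began, along the tool's axes at that moment, turning the shorter way round; what a row does not reach only later rows make up. Full scale, the value 1, is 0.1 m for a shift and pi rad for a turn. A row lasts 1/8 s, in which the tool goes at most 62.5 mm and 10.7 degrees, less where a joint would pass 70% of its speed; a pose out of reach is approached as far as the arm can. A call with a number of a shift or a turn outside -1 to 1 is refused whole. A call with a gripper value outside its range is refused whole. The fingers move at their own pace and stop on an object; "squeeze" is the grip in N (left out, the last holds). Time passes only in rows, so rows that repeat a pose let the fingers close. It gives the time, the measured TCP pose, the force, the opening and the grip force at its end, in the units of the state.
- get_obs(): the state, without advancing time (a new reading comes with each control period).
- camera(name): name is "side" or "top" or "wrist"; returns (picture, depth): 400x640x3 uint8, red, green, blue; 400x640 float32, m along the optical axis (not along the pixel's ray), 0 where there is no reading.
- camera_info(name): a dict with "fx", "fy", "cx", "cy" (pixels), "dist" ([k1, k2, p1, p2, k3] as OpenCV has them; the pictures are not rectified), "cam_to_world" (4x4, takes a point from camera to world coordinates); the wrist camera has in their place "hand_eye" (4x4, takes a point from camera to tool coordinates, whose origin is the TCP and whose axes are the flange's). Camera axes: x right, y up, looking along -z (the intrinsics and any distortion apply to the point x, -y, -z); pixel columns grow to the right and rows downward; lengths in m; the calibration is good to about 2 mm. A picture is of the moment at which its call begins: read the wrist's pose just before it. camera_info takes no time and is no camera call.
- job_done(): hands the job in; it is judged then, once.
The state is a dict: "time": time; "q": joint angles; "qd": joint speeds; "joint_efforts": joint torques, N m; "ee_pos": TCP position; "tcp_rot": TCP orientation; "wrist_force": force on the tool from outside, world axes, zero at the start; "torque": the same for the moment, N m; "opening": finger opening in m; "grasp_force": force on a finger pad.
Only numpy, scipy, OpenCV 4.12 (cv2) and the standard library are available. Lean on these libraries where they do the work, as an engineer would, in place of code of your own. Each camera call takes 0.05 s, during which the arm holds its last target. There are 200 camera calls.

## Working session

There is one attempt and no reset: what is moved stays moved. The work goes in short steps, Python scripts to look and compute and a tool call to move; the robot and the scene stay as the last step left them, time stands still between calls to the robot, and variables do not carry over. Pictures are saved under pics/ and viewed, at most 14 in all, crops included, and the job is handed in when it is done.

Besides the shell and the picture viewer there is one more tool, called after "Call:" as name(argument=value, ...) on one line, values as JSON. servo_tool: Moves the arm, as the interface text tells. Its arguments: {"type":"object","properties":{"rows":{"type":"array"},"squeeze":{"type":"number"}},"required":["rows"]}

```bash
ls; mkdir -p pics
python3 - <<'E'
from workcell import *
import cv2,numpy as np
o=get_obs(); print(o)
for n in("top","side"):
    p,d=camera(n); i=camera_info(n); print(n,i, (d>0).mean())
    cv2.imwrite(f"pics/{n}0.png",p[:,:,::-1]); np.savez(f"pics/{n}0.npz",p=p,d=d)
print(camera_info("wrist"))
E
```

```text
pics
{'time': 0.0, 'q': array([7.62602004e+01, 5.01229675e+00, 1.00367726e+01, 9.51013309e+01,
       4.72952171e-04, 9.00000199e+01]), 'qd': array([ 0.1556988 ,  0.08856487,  0.01596242, -0.09516559,  0.00805513,
        0.01456261]), 'joint_efforts': array([ 5.94801513e-04, -5.20389783e+01,  4.64797497e+01,  1.65480649e-02,
        2.34681502e-04,  1.30988332e-05]), 'ee_pos': array([0.1305757 , 0.53404054, 0.22999237]), 'tcp_rot': array([-1.79923145e+02, -4.72925080e-04,  1.66260180e+02]), 'wrist_force': array([ 0.11482676, -0.49704974, -0.16329725]), 'torque': array([ 0.02132353,  0.06090465, -0.00644944]), 'grasp_force': 0.0, 'opening': 0.0849828609082262}
top {'fx': 428.4464123248935, 'fy': 428.4464123248935, 'cx': 324.3240214243149, 'cy': 194.80497579155107, 'dist': array([-0.01845597,  0.        ,  0.        ,  0.        ,  0.        ]), 'cam_to_world': array([[ 0.02358243,  0.99548232, -0.09197188,  0.37987055],
       [-0.9996794 ,  0.02263323, -0.0113501 , -0.08901898],
       [-0.00921721,  0.09221005,  0.99569692,  1.36880697],
       [ 0.        ,  0.        ,  0.       
[... 328 characters left out ...]
9 , -0.55484669, -0.76159615],
       [ 0.00972378,  0.80010117,  0.59978627,  0.83359654],
       [ 0.        ,  0.        ,  0.        ,  1.        ]])} 0.99608984375
{'fx': 317.9886049554109, 'fy': 317.9886049554109, 'cx': 321.2922217091462, 'cy': 199.8948792776345, 'dist': array([-0.0471705,  0.       ,  0.       ,  0.       ,  0.       ]), 'hand_eye': array([[ 3.35163625e-04,  9.57796738e-01,  2.87446162e-01,
         7.24681761e-02],
       [ 9.99999891e-01, -2.27259972e-04, -4.08753862e-04,
         1.53011727e-04],
       [-3.26178109e-04,  2.87446267e-01, -9.57796710e-01,
        -1.42976306e-01],
       [ 0.00000000e+00,  0.00000000e+00,  0.00000000e+00,
         1.00000000e+00]])}
```

View pics/top0.png

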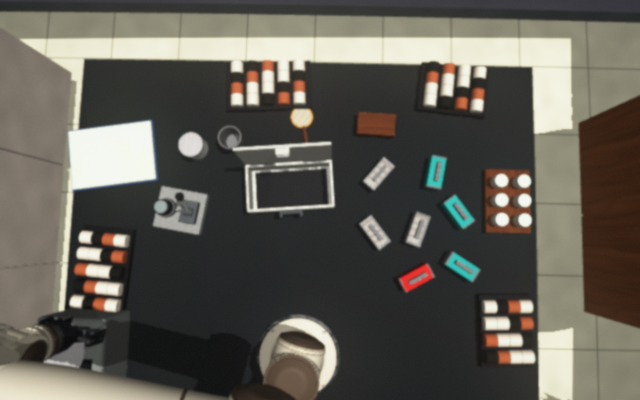

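View pics/side0.png

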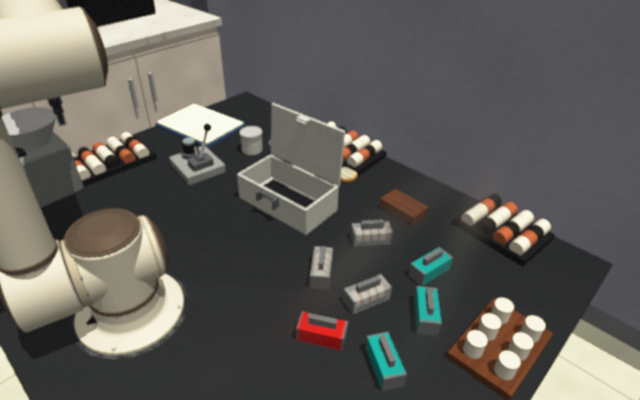

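Top view shows three clear sleeves at about (378,173), (374,232) and (417,229). Red and turquoise look-alikes are around them. The chamber is at (289,188) with its lid up, and the console is at (180,210) with the black ball near (178,197). The side view agrees.

```bash
cat > h.py <<'E'
from workcell import *
import cv2,numpy as np
from scipy.spatial.transform import Rotation as Ro
def K(i): return np.array([[i["fx"],0,i["cx"]],[0,i["fy"],i["cy"]],[0,0,1]])
def pose(name,i):
    if name!="wrist": return i["cam_to_world"]
    o=get_obs(); T=np.eye(4); T[:3,:3]=Ro.from_euler("xyz",o["tcp_rot"],degrees=True).as_matrix(); T[:3,3]=o["ee_pos"]
    return T@i["hand_eye"]
def rays(i,T,px):
    u=cv2.undistortPoints(np.float64(px).reshape(-1,1,2),K(i),i["dist"]).reshape(-1,2)
    return np.c_[u[:,0],-u[:,1],-np.ones(len(u))]@T[:3,:3].T, T[:3,3]
def plane(i,T,px,z):
    r,o=rays(i,T,px); return o+r*((z-o[2])/r[:,2])[:,None]
def cloud(i,T,d):
    h,w=d.shape; u,v=np.meshgrid(np.arange(w),np.arange(h))
    r,o=rays(i,T,np.c_[u.ravel(),v.ravel()]); return (o+r*d.reshape(-1,1)).reshape(h,w,3)
def tri(a,b):  # each (ray,origin)
    A=[];B=[]
    for r,o in(a,b):
        r=r/np.linalg.norm(r);P=np.eye(3)-np.outer(r,r);A.append(P);B.append(P@o)
    x=np.linalg.lstsq(np.vstack(A),np.hstack(B),rcond=None)[0]
    gap=[np.linalg.norm(P@x-b_) for P,b_ in zip(A,B)]
    return x,gap
def shot(name,tag):
    i=camera_info(name);T=pose(name,i);p,d=camera(name)
    cv2.imwrite(f"pics/{name}{tag}.png",p[:,:,::-1]);np.savez(f"pics/{name}{tag}.npz",p=p,d=d,T=T);return p,d,i,T
def sleeves(name,p,d,i,T,box=None):
    c=cloud(i,T,d);hsv=cv2.cvtColor(p,cv2.COLOR_RGB2HSV)
    m=(c[...,2]>.02)&(c[...,2]<.075)&(d>0)
    m=cv2.morphologyEx(m.astype(np.uint8),cv2.MORPH_OPEN,np.ones((3,3)))
    n,l,s,_=cv2.connectedComponentsWithStats(m)
    for k in range(1,n):
        if s[k,4]<60: continue
        q=c[l==k]; h=hsv[l==k]; t=q[(q[:,2]>.034)]
        if len(t)<10: continue
        r=cv2.minAreaRect(np.float32(t[:,:2]*1000))
        rb=q[q[:,2]>.052]; R=None
        if len(rb)>5: R=cv2.minAreaRect(np.float32(rb[:,:2]*1000))
        f=lambda r:None if r is None else [np.round(r[0],0).tolist(),np.round(r[1],0).tolist(),round(r[2],1)]
        print(name,s[k,:4],"rect",f(r),"z med/max",np.round(np.percentile(t[:,2],[50,98]),3),"rib",f(R),"sat/hue",int(np.median(h[:,1])),int(np.median(h[:,0])))
E
python3 - <<'E'
from h import *
for n in("top","side"):
    z=np.load(f"pics/{n}0.npz");i=camera_info(n);sleeves(n,z["p"],z["d"],i,i["cam_to_world"])
    c=cloud(i,i["cam_to_world"],z["d"])
    print(n,"table z",np.percentile(c[...,2],[5,25,50]))
    g=cv2.cvtColor(z["p"],cv2.COLOR_RGB2GRAY)
    if n=="top":
        for name,px in dict(rimFL=(250,211),rimFR=(331,206),rimBL=(252,165),rimBR=(332,160),catch=(290,213),console=[165,188],c2=(206,193),c3=(197,233),c4=(156,227),lidtop=(282,147),ball=(178,197),ball2=(187,208)).items():
            print(name,np.round(c[px[1],px[0]],3))
    else:
        for name,px in dict(ball=(207,127),rimF=(239,178),rimN=(305,203),rimR=(338,185),lidTL=(274,106),lidTR=(343,137),catch=(267,199)).items(): print(name,np.round(c[px[1],px[0]],3))
        cv2.imwrite("pics/z1.png",cv2.resize(z["p"][90:240,150:360,::-1],None,fx=3.8,fy=3.8,interpolation=cv2.INTER_CUBIC))
    if n=="top": cv2.imwrite("pics/z2.png",cv2.resize(z["p"][90:250,140:350,::-1],None,fx=3.7,fy=3.7,interpolation=cv2.INTER_CUBIC))
E
```

```text
top [292  59  14  46] rect [[865.0, 16.0], [142.0, 38.0], 2.2] z med/max [0.047 0.055] rib [[865.0, 18.0], [138.0, 23.0], 3.3] sat/hue 41 19
top [230  61  13  46] rect [[856.0, 216.0], [142.0, 37.0], 2.4] z med/max [0.047 0.054] rib [[855.0, 218.0], [137.0, 20.0], 2.5] sat/hue 41 20
top [246  61  14  45] rect [[857.0, 167.0], [142.0, 39.0], 2.7] z med/max [0.047 0.053] rib [[856.0, 166.0], [139.0, 22.0], 5.0] sat/hue 42 19
top [261  60  14  46] rect [[861.0, 117.0], [143.0, 38.0], 3.4] z med/max [0.047 0.054] rib [[860.0, 113.0], [131.0, 19.0], 2.2] sat/hue 41 19
top [277  60  14  45] rect [[863.0, 67.0], [143.0, 39.0], 2.4] z med/max [0.047 0.055] rib [[856.0, 67.0], [128.0, 22.0], 1.9] sat/hue 42 19
top [424  61  16  47] rect [[867.0, -409.0], [40.0, 142.0], 84.6] z med/max [0.047 0.055] rib [[868.0, -408.0], [22.0, 138.0], 83.7] sat/hue 41 20
top [439  63  16  47] rect [[862.0, -456.0], [39.0, 145.0], 85.3] z med/max [0.047 0.055] rib [[862.0, -456.0], [19.0, 138.0], 86.8] sat/hue 39 21
top [454  65  33  48] rect [[854.0, -530.0], [90.0, 145.0], 85.0] z med/max [0.048 0.055] rib [
[... 6845 characters left out ...]
], 89.6] sat/hue 43 21
side [296 312  52  33] rect [[258.0, -361.0], [50.0, 102.0], 30.3] z med/max [0.044 0.066] rib [[258.0, -361.0], [16.0, 60.0], 29.8] sat/hue 205 1
side [478 316  71  75] rect [[502.0, -685.0], [39.0, 160.0], 90.0] z med/max [0.06  0.064] rib [[502.0, -685.0], [39.0, 160.0], 89.9] sat/hue 43 20
side [367 332  40  53] rect [[295.0, -499.0], [105.0, 48.0], 58.6] z med/max [0.043 0.066] rib [[295.0, -500.0], [60.0, 13.0], 59.2] sat/hue 184 87
side table z [-0.36628897 -0.00086687  0.00343632]
ball [0.477 0.332 0.162]
rimF [0.446 0.148 0.077]
rimN [ 0.561 -0.009  0.008]
rimR [ 0.61 -0.09  0.09]
lidTL [0.603 0.161 0.248]
lidTR [ 0.618 -0.092  0.241]
catch [0.459 0.041 0.051]
```

View pics/z1.png

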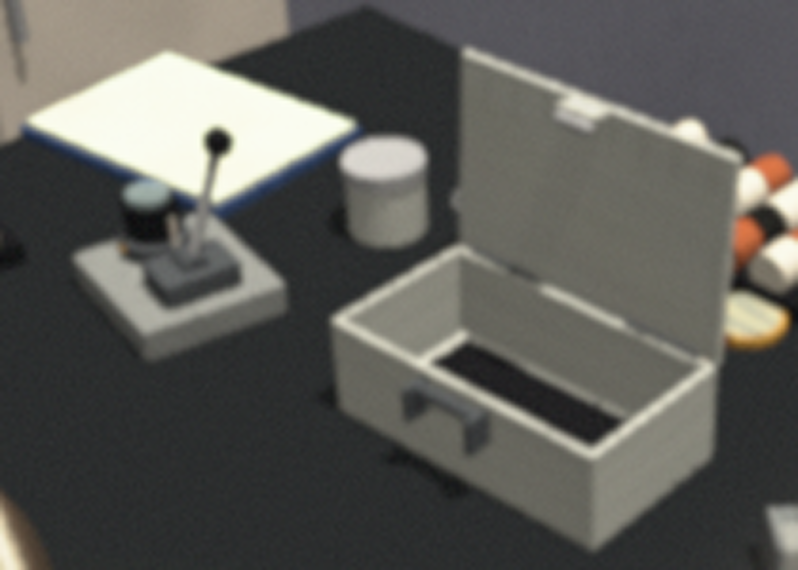

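View pics/z2.png

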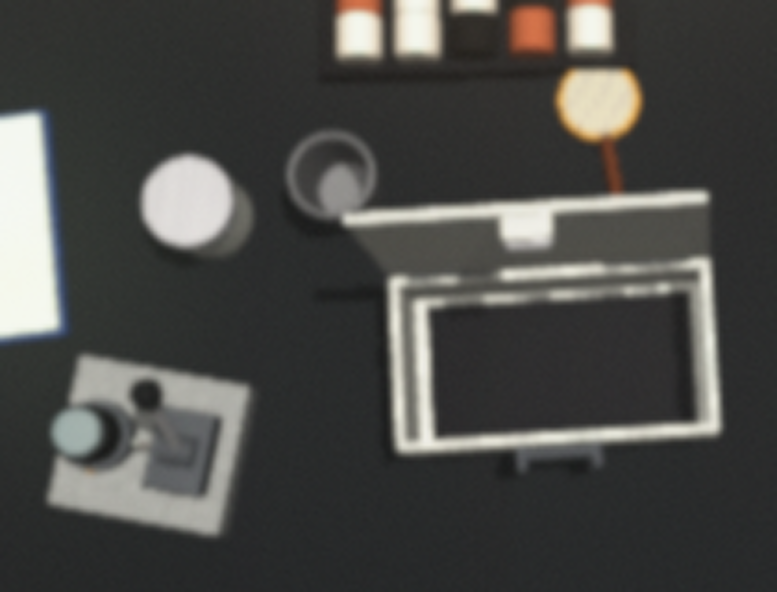

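The crops show the lever standing near upright and leaning slightly to +x, with the ball at crop (217,140). The chamber is empty and the lid is just past upright. Next I'll fit the chamber, lid and lever.

Run:
```python
from h import *
import workcell
print([k for k in dir(workcell) if not k.startswith("_")])
C=[];col=[]
for n in("top","side"):
    z=np.load(f"pics/{n}0.npz");i=camera_info(n);c=cloud(i,i["cam_to_world"],z["d"])
    ok=(z["d"]>0)
    def sel(x0,x1,y0,y1,z0,z1): return c[ok&(c[...,0]>x0)&(c[...,0]<x1)&(c[...,1]>y0)&(c[...,1]<y1)&(c[...,2]>z0)&(c[...,2]<z1)]
    def rect(p): 
        r=cv2.minAreaRect(np.float32(p[:,:2]*1000)); return np.round(r[0]),np.round(r[1]),round(r[2],1),len(p)
    print(n,"rim",rect(sel(.41,.60,-.13,.2,.076,.092)))
    cs=sel(.35,.55,.25,.50,.018,.038); print("console",rect(cs))
    bl=sel(.40,.50,.28,.40,.040,.075);print("block",rect(bl),np.percentile(bl[:,2],[10,50,90]))
    b=sel(.38,.56,.28,.39,.14,.19);print("ball",b.mean(0),b.min(0),b.max(0),len(b))
    l=sel(.56,.66,-.10,.16,.12,.245); m=l.mean(0);v=np.linalg.svd(l-m)[2][2];print("lid",m,v,np.std((l-m)@v))
    g=z["p"].max(2)
    m2=(g<60)&ok&(c[...,2]>.13)&(abs(c[...,0]-.46)<.08)&(abs(c[...,1]-.335)<.05)
    ys,xs=np.nonzero(m2);print("ballpx",xs.mean(),ys.mean(),np.ptp(xs),np.ptp(ys));C.append((lambda r,o:(r[0],o))(*rays(i,i["cam_to_world"],[[xs.mean(),ys.mean()]])))
print(tri(*C))
```

```text
['PlanningError', 'camera', 'camera_info', 'get_obs', 'job_done', 'tip_extent']
top rim (array([516.,  32.]), array([164., 263.]), 4.1, 657)
console (array([461., 402.]), array([199., 151.]), 80.6, 1220)
block (array([443., 362.]), array([84., 70.]), 81.7, 416) [0.04714099 0.05415979 0.0626715 ]
ball [0.47872174 0.33767331 0.16182994] [0.46742517 0.3265281  0.14159367] [0.49085915 0.35005128 0.16975622] 68
lid [0.60403783 0.03251423 0.18469677] [-0.99407282 -0.08377978  0.06928327] 0.0014790610458503945
ballpx 179.26829268292684 196.90243902439025 6 6
side rim (array([518.,  32.]), array([169., 267.]), 4.2, 926)
console (array([460., 401.]), array([204., 152.]), 80.4, 705)
block (array([442., 358.]), array([85., 71.]), 86.6, 335) [0.0440434  0.05482495 0.06465876]
ball [0.47689854 0.33583095 0.15840809] [0.46717447 0.32609164 0.14085533] [0.48982137 0.34803975 0.17073437] 63
lid [0.60681024 0.02546587 0.18322781] [ 0.99425108  0.0851296  -0.06494409] 0.002403145023796089
ballpx 207.0 127.0 4 4
(array([0.47753801, 0.33647373, 0.15989738]), [np.float64(0.0017518095099165831), np.float64(0.0017518095099168535)])
```

```bash
cat >> h.py <<'E'
def plan(*targets):
    """targets (x,y,z,yaw or None); prints per-call shift/turn values, chained from the present pose"""
    o=get_obs();p=np.array(o["ee_pos"]);y=o["tcp_rot"][2]
    print("now",np.round(p,4),np.round(o["tcp_rot"],2),"j",np.round(o["q"],1))
    for t in targets:
        d=np.array(t[:3])-p; dy=0 if t[3] is None else (t[3]-y)
        n=max(1,int(np.ceil(max(np.abs(d[2])/.098,np.linalg.norm(d[:2])/.098,abs(dy)/120))))
        for k in range(n):
            R=Ro.from_euler("xyz",[180,0,y],degrees=True).as_matrix()
            print(f"->{np.round(p+d/n,3)} yaw {y+dy/n:.1f}: offset {np.round(R.T@(d/n)/.1,3).tolist()} yaw {-dy/n/180:.3f}")
            p=p+d/n;y+=dy/n
E
python3 - <<'E'
from h import *
te=tip_extent() if callable(tip_extent) else tip_extent;print("te",te)
plan((.522,.329,.231,None),(.522,.329,.13+te,None),(.440,.345,.13+te,None),(.402,.348,.13+te,None))
E
```

```text
te 0.022
now [0.1306 0.5341 0.2301] [-179.93    0.    166.26] j [76.3  5.  10.  95.1 -0.  90. ]
->[0.209 0.493 0.23 ] yaw 166.3: offset [-0.858, -0.212, -0.002] yaw 0.000
->[0.287 0.452 0.23 ] yaw 166.3: offset [-0.858, -0.212, -0.002] yaw 0.000
->[0.365 0.411 0.231] yaw 166.3: offset [-0.858, -0.212, -0.002] yaw 0.000
->[0.444 0.37  0.231] yaw 166.3: offset [-0.858, -0.212, -0.002] yaw 0.000
->[0.522 0.329 0.231] yaw 166.3: offset [-0.858, -0.212, -0.002] yaw 0.000
->[0.522 0.329 0.152] yaw 166.3: offset [0.0, 0.0, 0.79] yaw 0.000
->[0.44  0.345 0.152] yaw 166.3: offset [0.835, -0.039, -0.0] yaw 0.000
->[0.402 0.348 0.152] yaw 166.3: offset [0.376, -0.061, -0.0] yaw 0.000
```

Call:
servo_tool(rows=[{"offset": [-0.858,-0.212,0],"yaw": 0,"claw": 1},{"offset": [-0.858,-0.212,0],"yaw": 0,"claw": 1},{"offset": [-0.858,-0.212,0],"yaw": 0,"claw": 1}])

```text
time: 0.48
ee_pos: [0.2101, 0.4925, 0.2304]
tcp_rot: [-180.0, 0.0, 166.1]
wrist_force: [0.4, 0.7, 0.3]
opening: 0.0318
grasp_force: 0.0
```

Call:
servo_tool(rows=[{"offset": [-0.858,-0.212,0],"yaw": 0,"claw": 1},{"offset": [-0.858,-0.212,0],"yaw": 0,"claw": 1},{"offset": [-0.858,-0.212,0],"yaw": 0,"claw": 1}])

```text
time: 0.85
ee_pos: [0.2877, 0.4521, 0.2304]
tcp_rot: [-180.0, -0.0, 166.2]
wrist_force: [-0.2, 0.8, 0.4]
opening: 0.0001
grasp_force: 0.0
```

Call:
servo_tool(rows=[{"offset": [-0.858,-0.212,0],"yaw": 0,"claw": 1},{"offset": [-0.858,-0.212,0],"yaw": 0,"claw": 1},{"offset": [-0.858,-0.212,0],"yaw": 0,"claw": 1}])

```text
time: 1.23
ee_pos: [0.3656, 0.4116, 0.2303]
tcp_rot: [-180.0, -0.0, 166.2]
wrist_force: [-0.2, 0.4, -0.2]
opening: 0.0
grasp_force: 0.0
```

Call:
servo_tool(rows=[{"offset": [-0.858,-0.212,0],"yaw": 0,"claw": 1},{"offset": [-0.858,-0.212,0],"yaw": 0,"claw": 1},{"offset": [-0.858,-0.212,0],"yaw": 0,"claw": 1}])

```text
time: 1.6
ee_pos: [0.4437, 0.3709, 0.2302]
tcp_rot: [-180.0, -0.0, 166.2]
wrist_force: [-0.1, -0.0, 0.1]
opening: -0.0002
grasp_force: 0.0
```

Call:
servo_tool(rows=[{"offset": [-0.858,-0.212,0],"yaw": 0,"claw": 1},{"offset": [-0.858,-0.212,0],"yaw": 0,"claw": 1},{"offset": [-0.858,-0.212,0],"yaw": 0,"claw": 1}])

```text
time: 1.98
ee_pos: [0.5218, 0.3302, 0.2302]
tcp_rot: [-180.0, -0.1, 166.2]
wrist_force: [-0.2, 0.1, -1.0]
opening: 0.0003
grasp_force: 0.0
```

Call:
servo_tool(rows=[{"offset": [0,0,0.4],"yaw": 0,"claw": 1},{"offset": [0,0,0.78],"yaw": 0,"claw": 1},{"offset": [0,0,0.78],"yaw": 0,"claw": 1},{"offset": [0,0,0.78],"yaw": 0,"claw": 1}])

```text
time: 2.48
ee_pos: [0.5216, 0.3306, 0.1547]
tcp_rot: [179.9, 0.1, 166.3]
wrist_force: [0.3, 0.4, 1.2]
opening: 0.0002
grasp_force: 0.0
```

Call:
servo_tool(rows=[{"offset": [0.2,-0.01,0],"yaw": 0,"claw": 1},{"offset": [0.35,-0.015,0],"yaw": 0,"claw": 1},{"offset": [0.5,-0.02,0],"yaw": 0,"claw": 1},{"offset": [0.65,-0.03,0],"yaw": 0,"claw": 1},{"offset": [0.8,-0.04,0],"yaw": 0,"claw": 1},{"offset": [0.8,-0.04,0],"yaw": 0,"claw": 1}])

```text
time: 3.22
ee_pos: [0.4425, 0.3448, 0.1529]
tcp_rot: [180.0, -0.0, 166.3]
wrist_force: [0.5, 0.6, -0.8]
opening: -0.0003
grasp_force: 0.0
```

Call:
servo_tool(rows=[{"offset": [0.15,-0.02,0],"yaw": 0,"claw": 1},{"offset": [0.3,-0.04,0],"yaw": 0,"claw": 1},{"offset": [0.36,-0.05,0],"yaw": 0,"claw": 1},{"offset": [0.36,-0.05,0],"yaw": 0,"claw": 1}])

```text
time: 3.72
ee_pos: [0.4069, 0.3484, 0.1529]
tcp_rot: [180.0, 0.0, 166.3]
wrist_force: [0.5, 0.1, -0.9]
opening: -0.0001
grasp_force: 0.0
```

Run:
```python
from h import *
p,d,i,T=shot("side","1")
cv2.imwrite("pics/z3.png",cv2.resize(p[80:220,110:310,::-1],None,fx=3.5,fy=3.5))
c=cloud(i,T,d);g=p.max(2)
m=(g<70)&(c[...,2]>.09)&(c[...,2]<.2)&(abs(c[...,0]-.41)<.12)&(abs(c[...,1]-.34)<.06)
print(c[m].mean(0),m.sum(), get_obs()["wrist_force"],get_obs()["ee_pos"])
```

```text
[0.39309527 0.34501847 0.16067209] 106 [ 0.35842155 -1.25053209  0.40778927] [0.40723215 0.34832905 0.1528505 ]
```

View pics/z3.png

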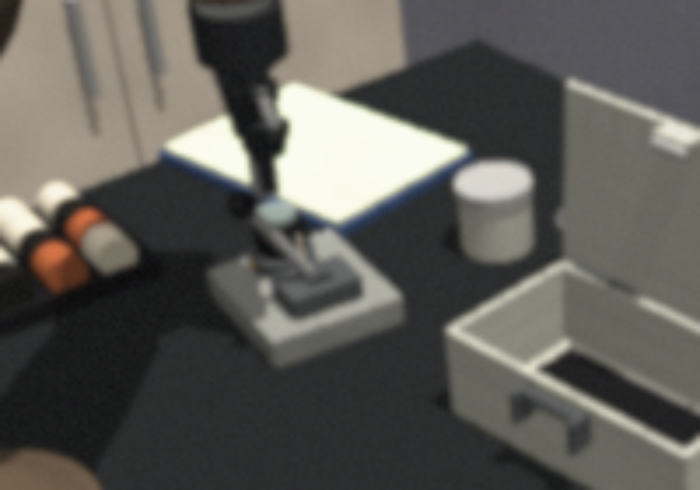

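The lever now leans towards the robot, with the ball at full-image (179,139) and the finger behind it. I'll push gently on until the stop shows up in the force.

Call:
servo_tool(rows=[{"offset": [0.05,-0.01,0],"yaw": 0,"claw": 1},{"offset": [0.05,-0.01,0],"yaw": 0,"claw": 1},{"offset": [0.05,-0.01,0],"yaw": 0,"claw": 1}])

```text
time: 4.15
ee_pos: [0.4023, 0.3484, 0.1526]
tcp_rot: [-180.0, -0.0, 166.3]
wrist_force: [0.4, -0.7, 0.4]
opening: -0.0001
grasp_force: 0.0
```

Call:
servo_tool(rows=[{"offset": [0.04,-0.01,0],"yaw": 0,"claw": 1},{"offset": [0.04,-0.01,0],"yaw": 0,"claw": 1},{"offset": [0.04,-0.01,0],"yaw": 0,"claw": 1}])

```text
time: 4.53
ee_pos: [0.3981, 0.3484, 0.1527]
tcp_rot: [180.0, -0.0, 166.3]
wrist_force: [-0.6, 0.8, -0.4]
opening: 0.0
grasp_force: 0.0
```

Run:
```python
from h import *
i1=camera_info("side")
p,d,i,T=shot("side","2"); o=get_obs(); print(o["wrist_force"],o["ee_pos"])
g=p.max(2)[125:155,165:195]; ys,xs=np.nonzero(g<45); print(xs.mean()+165,ys.mean()+125,len(xs))
cv2.imwrite("pics/z4.png",cv2.resize(p[110:190,130:250,::-1],None,fx=5,fy=5))
z=np.load("pics/side1.npz")["p"]
c=cloud(i,T,d);print(np.round(c[138,175:184],3))
```

```text
[ 0.91698266 -0.39532045 -0.06911631] [0.39812556 0.34840557 0.15266603]
177.64467005076142 141.60406091370558 197
[[ 0.373  0.348  0.159]
 [ 0.376  0.348  0.158]
 [ 0.378  0.346  0.157]
 [ 0.383  0.348  0.155]
 [ 0.387  0.35   0.152]
 [ 0.39   0.351  0.151]
 [ 0.395  0.354  0.147]
 [ 0.523  0.588  0.002]
 [ 0.529  0.59  -0.001]]
```

View pics/z4.png

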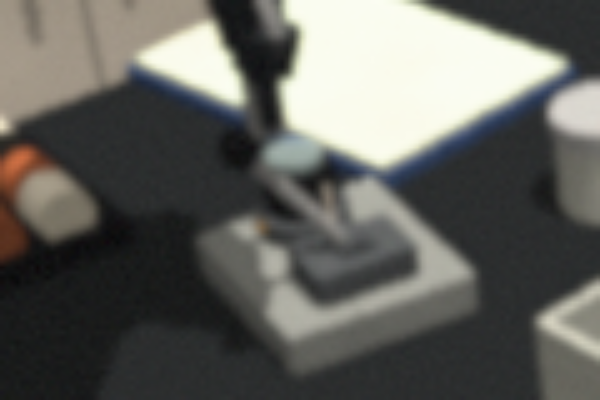

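Call:
servo_tool(rows=[{"offset": [0.04,-0.01,0],"yaw": 0,"claw": 1},{"offset": [0.04,-0.01,0],"yaw": 0,"claw": 1},{"offset": [0.04,-0.01,0],"yaw": 0,"claw": 1}])

```text
time: 4.95
ee_pos: [0.394, 0.3484, 0.1527]
tcp_rot: [180.0, 0.0, 166.3]
wrist_force: [-0.3, 1.2, 0.0]
opening: -0.0002
grasp_force: 0.0
```

Call:
servo_tool(rows=[{"offset": [0.03,-0.01,0.03],"yaw": 0,"claw": 1},{"offset": [0.03,-0.01,0.03],"yaw": 0,"claw": 1},{"offset": [0.03,-0.01,0.03],"yaw": 0,"claw": 1}])

```text
time: 5.32
ee_pos: [0.3908, 0.3481, 0.1496]
tcp_rot: [-180.0, -0.0, 166.3]
wrist_force: [-0.5, -0.4, -0.6]
opening: 0.0004
grasp_force: 0.0
```

Call:
servo_tool(rows=[{"offset": [0.03,-0.01,0],"yaw": 0,"claw": 1},{"offset": [0.03,-0.01,0],"yaw": 0,"claw": 1},{"offset": [0.03,-0.01,0],"yaw": 0,"claw": 1}])

```text
time: 5.7
ee_pos: [0.3877, 0.3479, 0.1497]
tcp_rot: [180.0, 0.0, 166.3]
wrist_force: [0.1, -0.4, -0.1]
opening: -0.0004
grasp_force: 0.0
```

Call:
servo_tool(rows=[{"offset": [0.04,-0.01,0],"yaw": 0,"claw": 1},{"offset": [0.04,-0.01,0],"yaw": 0,"claw": 1},{"offset": [0.04,-0.01,0],"yaw": 0,"claw": 1}])

```text
time: 6.08
ee_pos: [0.3835, 0.3479, 0.1497]
tcp_rot: [180.0, 0.0, 166.3]
wrist_force: [-0.3, 0.0, 0.0]
opening: 0.0001
grasp_force: 0.1
```

Run:
```python
from h import *
p,d,i,T=shot("side","3"); o=get_obs(); print(o["wrist_force"],o["ee_pos"])
pt,dt,it,Tt=shot("top","3")
a=cv2.resize(p[110:190,130:250,::-1],None,fx=5,fy=5); b=cv2.resize(pt[180:250,140:240,::-1],None,fx=5,fy=5)
b=cv2.copyMakeBorder(b,0,50,0,0,cv2.BORDER_CONSTANT); cv2.imwrite("pics/z5.png",cv2.resize(np.hstack([a,b[:400]]),None,fx=.72,fy=.72))
```

```text
[-1.07346712 -0.35663376  0.50727947] [0.38354478 0.34784574 0.14965948]
```

View pics/z5.png

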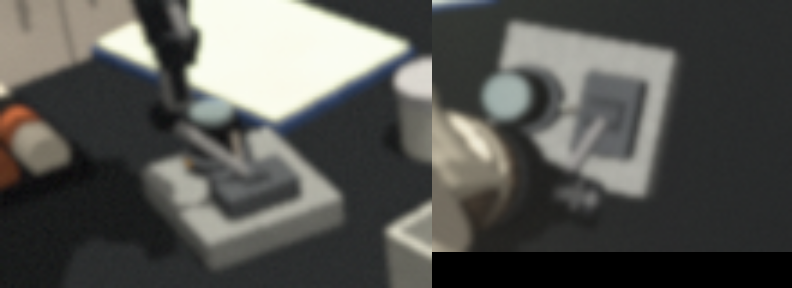

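Call:
servo_tool(rows=[{"offset": [0.03,-0.01,0],"yaw": 0,"claw": 1},{"offset": [0.03,-0.01,0],"yaw": 0,"claw": 1},{"offset": [0.03,-0.01,0],"yaw": 0,"claw": 1}])

```text
time: 6.55
ee_pos: [0.3804, 0.3476, 0.1497]
tcp_rot: [-180.0, -0.0, 166.3]
wrist_force: [0.5, 0.4, 0.1]
opening: -0.0001
grasp_force: 0.1
```

Call:
servo_tool(rows=[{"offset": [0.03,-0.01,0],"yaw": 0,"claw": 1},{"offset": [0.03,-0.01,0],"yaw": 0,"claw": 1},{"offset": [0.03,-0.01,0],"yaw": 0,"claw": 1}])

```text
time: 6.92
ee_pos: [0.3772, 0.3473, 0.1497]
tcp_rot: [180.0, -0.0, 166.3]
wrist_force: [-0.5, 0.0, 0.5]
opening: 0.0005
grasp_force: 0.0
```

Run:
```python
from h import *
p,d,i,T=shot("side","4"); o=get_obs(); print(o["wrist_force"],o["ee_pos"])
c=cloud(i,T,d)
for n,(y0,y1,x0,x1) in dict(all=(130,155,165,186)).items():
    for y in range(134,150,2): print(y,[f"{p[y,x].max()}:{c[y,x,0]:.3f},{c[y,x,1]:.3f},{c[y,x,2]:.3f}" for x in range(168,186,3)])
```

```text
[-0.71219589  0.27951588 -0.22880812] [0.37725253 0.34733683 0.14967345]
134 ['45:0.503,0.650,0.002', '48:0.510,0.641,0.002', '75:0.372,0.347,0.173', '24:0.374,0.332,0.178', '73:0.388,0.341,0.169', '132:0.531,0.590,0.014']
136 ['46:0.496,0.639,0.000', '49:0.505,0.633,-0.000', '74:0.368,0.342,0.170', '30:0.373,0.333,0.171', '52:0.383,0.334,0.167', '82:0.525,0.580,0.012']
138 ['48:0.486,0.622,0.003', '44:0.496,0.619,-0.000', '70:0.366,0.341,0.164', '38:0.374,0.338,0.162', '57:0.381,0.332,0.162', '88:0.526,0.585,0.002']
140 ['46:0.476,0.604,0.006', '37:0.489,0.608,-0.001', '48:0.367,0.345,0.156', '64:0.375,0.342,0.154', '58:0.509,0.578,0.003', '139:0.443,0.433,0.088']
142 ['43:0.469,0.595,0.004', '34:0.362,0.356,0.146', '20:0.368,0.348,0.147', '28:0.379,0.351,0.141', '45:0.500,0.564,0.004', '115:0.438,0.426,0.086']
144 ['46:0.464,0.587,0.001', '35:0.361,0.356,0.140', '19:0.366,0.348,0.141', '24:0.374,0.344,0.139', '96:0.391,0.359,0.126', '67:0.434,0.421,0.083']
146 ['45:0.456,0.572,0.003', '44:0.466,0.571,-0.001', '31:0.368,0.354,0.131', '41:0.481,0.556,-0.001', '105:0.388,0.355,0.122', '123:0.398,0.356,0.117']
148 ['45:0.450,0.564,0.000', '47:0.458,0.557,0.000', '45:0.466,0.551,-0.001', '45:0.468,0.532,0.006', '62:0.477,0.528,0.004', '116:0.394,0.351,0.114']
```

Call:
servo_tool(rows=[{"offset": [0.03,-0.01,0],"yaw": 0,"claw": 1},{"offset": [0.03,-0.01,0],"yaw": 0,"claw": 1},{"offset": [0.03,-0.01,0],"yaw": 0,"claw": 1}])

```text
time: 7.35
ee_pos: [0.3741, 0.3471, 0.1497]
tcp_rot: [180.0, 0.0, 166.3]
wrist_force: [1.0, 1.0, -0.8]
opening: -0.0
grasp_force: 0.0
```

Call:
servo_tool(rows=[{"offset": [0.03,-0.01,0],"yaw": 0,"claw": 1},{"offset": [0.03,-0.01,0],"yaw": 0,"claw": 1},{"offset": [0.03,-0.01,0],"yaw": 0,"claw": 1}])

```text
time: 7.72
ee_pos: [0.371, 0.3468, 0.1497]
tcp_rot: [180.0, 0.0, 166.3]
wrist_force: [-0.2, 1.0, 0.5]
opening: 0.0001
grasp_force: 0.0
```

Run:
```python
from h import *
p,d,i,T=shot("wrist","5"); o=get_obs(); print(o["wrist_force"],o["ee_pos"])
p2=shot("side","5")[0]
a=cv2.resize(p2[115:175,150:220,::-1],None,fx=6.5,fy=6.5)
b=cv2.resize(p[:,:,::-1],None,fx=.6,fy=.6)
h=max(a.shape[0],b.shape[0]);f=lambda q:cv2.copyMakeBorder(q,0,h-q.shape[0],0,0,cv2.BORDER_CONSTANT)
cv2.imwrite("pics/z6.png",cv2.resize(np.hstack([f(a),f(b)]),None,fx=.94,fy=.94))
```

```text
[-0.37497011 -0.2990822   0.6036193 ] [0.37100919 0.34682926 0.14973532]
```

View pics/z6.png

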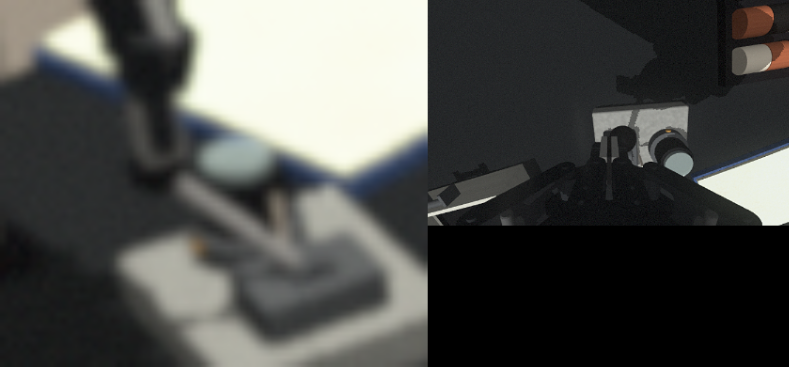

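The fingers look to have slid beside or over the ball. I'll lift clear and measure the lever angle.

Call:
servo_tool(rows=[{"offset": [0,0,-0.4],"yaw": 0,"claw": 1},{"offset": [0,0,-0.9],"yaw": 0,"claw": 1},{"offset": [0.3,-0.8,-0.9],"yaw": 0,"claw": 1},{"offset": [0.3,-0.8,-0.9],"yaw": 0,"claw": 1},{"offset": [0.3,-0.8,-0.9],"yaw": 0,"claw": 1},{"offset": [0.3,-0.8,-0.9],"yaw": 0,"claw": 1}])

```text
time: 8.57
ee_pos: [0.3232, 0.2766, 0.2397]
tcp_rot: [180.0, 0.0, 166.3]
wrist_force: [0.2, -1.0, -0.2]
opening: -0.0001
grasp_force: 0.0
```

Run:
```python
from h import *
R=[]
for n,bx in (("side",(155,125,200,165)),("top",(150,195,215,245)),("wrist",None)):
    p,d,i,T=shot(n,"6");c=cloud(i,T,d);o=get_obs()
    m=(p.max(2)<(65))&(d>0)&(c[...,2]>.105)&(c[...,2]<.19)&(c[...,0]>.34)&(c[...,0]<.50)&(abs(c[...,1]-.345)<.04)
    k,l,s,ct=cv2.connectedComponentsWithStats(m.astype(np.uint8))
    for j in range(1,k):
        if s[j,4]>8: print(n,s[j],ct[j],c[l==j].mean(0),c[l==j].max(0))
print(get_obs()["ee_pos"])
```

```text
side [171 138   9   9  59] [174.81355932 142.30508475] [0.37221181 0.35253698 0.1424257 ] [0.3852952  0.36208632 0.15421878]
top [169 230   9   8  63] [172.95238095 233.36507937] [0.37229616 0.35516611 0.14545922] [0.38202836 0.36773244 0.15270966]
wrist [416 218  33  31 783] [431.94508301 233.1366539 ] [0.37013923 0.35735966 0.14576264] [0.39379399 0.37119459 0.15224279]
[0.32307611 0.27664105 0.23933378]
```

Run:
```python
from h import *
it=camera_info("top");s=camera_info("side");w=camera_info("wrist");Tw=np.load("pics/wrist6.npz")["T"]
f=lambda i,T,px:(lambda r,o:(r[0],o))(*rays(i,T,[px]))
a=f(it,it["cam_to_world"],(172.95,233.37));b=f(s,s["cam_to_world"],(174.8,142.3));c=f(w,Tw,(431.95,233.1))
for q in((a,b),(b,c),(a,c)):print(tri(*q))
B0=np.array([.4775,.3365,.160]);B1=tri(a,b)[0];d=B1-B0;h=np.hypot(d[0],d[1])
ch=np.linalg.norm(d);print("swing",2*np.arcsin(ch/.22),"mid",np.arctan2(d[2],-h),"yaw",np.degrees(np.arctan2(-d[1],-d[0])))
```

```text
(array([0.37304345, 0.35634258, 0.14063141]), [np.float64(0.0009659841172036215), np.float64(0.0009659841172041846)])
(array([0.37484262, 0.35939902, 0.13801377]), [np.float64(0.0008062773325438873), np.float64(0.000806277332543816)])
(array([0.37240827, 0.35790637, 0.140538  ]), [np.float64(0.0008945762347323293), np.float64(0.0008945762347315703)])
swing 1.027040559564752 mid -2.9614035195683073 yaw -10.755760551786336
```

The lever measures about 0.01 rad, which is idle against its stop, and the z and chord checks agree. Now sleeve A.

Run:
```python
from h import *
plan((.45,-.16,.24,150),(.575,-.242,.2,140.5))
```

```text
now [0.3231 0.2766 0.2393] [-1.7997e+02 -2.0000e-02  1.6628e+02] j [ 40.6 -11.7  -4.8  96.9   0.   54.3]
->[0.348 0.189 0.239] yaw 163.0: offset [-0.454, -0.788, -0.001] yaw 0.018
->[0.374 0.102 0.24 ] yaw 159.8: offset [-0.498, -0.761, -0.001] yaw 0.018
->[0.399 0.015 0.24 ] yaw 156.5: offset [-0.54, -0.732, -0.001] yaw 0.018
->[ 0.425 -0.073  0.24 ] yaw 153.3: offset [-0.581, -0.7, -0.001] yaw 0.018
->[ 0.45 -0.16  0.24] yaw 150.0: offset [-0.62, -0.666, -0.001] yaw 0.018
->[ 0.512 -0.201  0.22 ] yaw 145.2: offset [-0.746, -0.043, 0.2] yaw 0.026
->[ 0.575 -0.242  0.2  ] yaw 140.5: offset [-0.747, 0.019, 0.2] yaw 0.026
```

Call:
servo_tool(rows=[{"offset": [-0.454,-0.788,0],"yaw": 0.018,"claw": 0},{"offset": [-0.454,-0.788,0],"yaw": 0.018,"claw": 0},{"offset": [-0.454,-0.788,0],"yaw": 0.018,"claw": 0}])

```text
time: 9.1
ee_pos: [0.3488, 0.1879, 0.2396]
tcp_rot: [-180.0, -0.0, 162.9]
wrist_force: [0.7, -0.5, 0.9]
opening: 0.0544
grasp_force: 0.0
```

Call:
servo_tool(rows=[{"offset": [-0.498,-0.761,0],"yaw": 0.018,"claw": 0},{"offset": [-0.498,-0.761,0],"yaw": 0.018,"claw": 0},{"offset": [-0.498,-0.761,0],"yaw": 0.018,"claw": 0}])

```text
time: 9.48
ee_pos: [0.3742, 0.1011, 0.2395]
tcp_rot: [-180.0, -0.0, 159.7]
wrist_force: [-0.7, -0.2, 0.2]
opening: 0.0854
grasp_force: 0.0
```

Call:
servo_tool(rows=[{"offset": [-0.54,-0.732,0],"yaw": 0.018,"claw": 0},{"offset": [-0.54,-0.732,0],"yaw": 0.018,"claw": 0},{"offset": [-0.54,-0.732,0],"yaw": 0.018,"claw": 0}])

```text
time: 9.85
ee_pos: [0.3995, 0.0141, 0.2393]
tcp_rot: [-180.0, -0.0, 156.4]
wrist_force: [-0.5, -0.0, 0.7]
opening: 0.0853
grasp_force: 0.0
```

Call:
servo_tool(rows=[{"offset": [-0.581,-0.7,0],"yaw": 0.018,"claw": 0},{"offset": [-0.581,-0.7,0],"yaw": 0.018,"claw": 0},{"offset": [-0.581,-0.7,0],"yaw": 0.018,"claw": 0}])

```text
time: 10.22
ee_pos: [0.425, -0.073, 0.2392]
tcp_rot: [-180.0, -0.1, 153.2]
wrist_force: [1.0, -0.1, 0.3]
opening: 0.0859
grasp_force: 0.0
```

Call:
servo_tool(rows=[{"offset": [-0.62,-0.666,0],"yaw": 0.018,"claw": 0},{"offset": [-0.62,-0.666,0],"yaw": 0.018,"claw": 0},{"offset": [-0.62,-0.666,0],"yaw": 0.018,"claw": 0}])

```text
time: 10.6
ee_pos: [0.4504, -0.1599, 0.2391]
tcp_rot: [180.0, -0.1, 150.0]
wrist_force: [-0.9, -0.7, 0.2]
opening: 0.0853
grasp_force: 0.0
```

Call:
servo_tool(rows=[{"offset": [-0.746,-0.043,0.2],"yaw": 0.026,"claw": 0},{"offset": [-0.746,-0.043,0.2],"yaw": 0.026,"claw": 0},{"offset": [-0.746,-0.043,0.2],"yaw": 0.026,"claw": 0}])

```text
time: 10.98
ee_pos: [0.5126, -0.1998, 0.219]
tcp_rot: [-180.0, -0.1, 145.5]
wrist_force: [0.1, 0.1, -0.1]
opening: 0.0853
grasp_force: 0.0
```

Call:
servo_tool(rows=[{"offset": [-0.747,0.019,0.2],"yaw": 0.026,"claw": 0},{"offset": [-0.747,0.019,0.2],"yaw": 0.026,"claw": 0},{"offset": [-0.747,0.019,0.2],"yaw": 0.026,"claw": 0},{"offset": [-0.747,0.019,0.2],"yaw": 0.026,"claw": 0}])

```text
time: 11.48
ee_pos: [0.5743, -0.2413, 0.2014]
tcp_rot: [180.0, 0.1, 140.8]
wrist_force: [-0.3, 0.3, 0.5]
opening: 0.0855
grasp_force: 0.0
```

Run:
```python
from h import *
p,d,i,T=shot("wrist","7"); sleeves("wrist",p,d,i,T)
p,d,i,T=shot("side","7"); 
import io,contextlib
b=io.StringIO()
with contextlib.redirect_stdout(b): sleeves("side",p,d,i,T)
print("\n".join(l for l in b.getvalue().splitlines() if "[1" in l and int(l.split("sat/hue")[1].split()[0])<35 and "rib [[" in l and "60.0" in l or "61.0" in l))
plan((.575,-.242,.068,140.5))
```

```text
wrist [ 0  0 38 64] rect [[281.0, -371.0], [19.0, 58.0], 29.1] z med/max [0.041 0.043] rib None sat/hue 182 1
wrist [139   0 125  59] rect [[393.0, -231.0], [102.0, 46.0], 39.6] z med/max [0.042 0.065] rib [[393.0, -230.0], [61.0, 13.0], 38.9] sat/hue 4 30
wrist [373   0 114 110] rect [[545.0, -95.0], [127.0, 2.0], 4.9] z med/max [0.056 0.074] rib [[548.0, -95.0], [121.0, 2.0], 4.7] sat/hue 13 33
wrist [484   0 114  95] rect [[596.0, -18.0], [2.0, 122.0], 4.6] z med/max [0.056 0.074] rib [[596.0, -22.0], [2.0, 115.0], 4.6] sat/hue 14 30
wrist [ 64  66 100 117] rect [[405.0, -363.0], [48.0, 102.0], 70.6] z med/max [0.042 0.064] rib [[405.0, -363.0], [14.0, 60.0], 71.6] sat/hue 5 30
wrist [  0 105  14  42] rect [[337.0, -467.0], [3.0, 8.0], 50.9] z med/max [0.035 0.038] rib None sat/hue 9 60
wrist [300 128  49 102] rect [[576.0, -239.0], [46.0, 100.0], 50.3] z med/max [0.042 0.064] rib [[575.0, -239.0], [12.0, 59.0], 50.6] sat/hue 4 30
wrist [618 178  22  55] rect [[813.0, -0.0], [16.0, 44.0], 68.4] z med/max [0.038 0.045] rib None sat/hue 30 20
wrist [ 30 210 104  65] rect [[462.0, -4
[... 1064 characters left out ...]
23 27
side [352 220  41  22] rect [[577.0, -242.0], [49.0, 103.0], 50.2] z med/max [0.044 0.066] rib [[576.0, -242.0], [20.0, 61.0], 51.9] sat/hue 22 23
side [458 298  63  63] rect [[502.0, -616.0], [40.0, 161.0], 89.7] z med/max [0.06  0.064] rib [[502.0, -616.0], [40.0, 161.0], 89.7] sat/hue 43 20
side [296 312  52  33] rect [[258.0, -361.0], [50.0, 102.0], 29.3] z med/max [0.044 0.066] rib [[258.0, -361.0], [14.0, 60.0], 30.3] sat/hue 205 1
now [ 0.5744 -0.2416  0.2014] [1.7997e+02 1.1000e-01 1.4074e+02] j [-22.8  14.7  17.8  93.1   0.   16.4]
->[ 0.575 -0.242  0.135] yaw 140.6: offset [-0.003, 0.0, 0.667] yaw 0.001
->[ 0.575 -0.242  0.068] yaw 140.5: offset [-0.003, 0.0, 0.667] yaw 0.001
```

Call:
servo_tool(rows=[{"offset": [-0.003,0,0.4],"yaw": 0,"claw": 0},{"offset": [-0.003,0,0.67],"yaw": 0,"claw": 0},{"offset": [-0.003,0,0.67],"yaw": 0,"claw": 0}])

```text
time: 11.95
ee_pos: [0.5738, -0.2418, 0.1316]
tcp_rot: [-180.0, -0.2, 140.7]
wrist_force: [-0.7, -0.2, 0.2]
opening: 0.0852
grasp_force: 0.0
```

Call:
servo_tool(rows=[{"offset": [0,0,0.3],"yaw": 0,"claw": 0.3},{"offset": [0,0,0.6],"yaw": 0,"claw": 0.5},{"offset": [0,0,0.655],"yaw": 0,"claw": 0.5},{"offset": [0,0,0.655],"yaw": 0,"claw": 0.5}])

```text
time: 12.45
ee_pos: [0.5756, -0.2427, 0.0689]
tcp_rot: [180.0, 0.1, 140.7]
wrist_force: [0.0, -0.4, 0.3]
opening: 0.0424
grasp_force: 0.0
```

Call:
servo_tool(rows=[{"offset": [0,0,0],"yaw": 0,"claw": 1},{"offset": [0,0,0],"yaw": 0,"claw": 1},{"offset": [0,0,0],"yaw": 0,"claw": 1},{"offset": [0,0,0],"yaw": 0,"claw": 1},{"offset": [0,0,0],"yaw": 0,"claw": 1},{"offset": [0,0,0],"yaw": 0,"claw": 1}], squeeze=50)

```text
time: 13.2
ee_pos: [0.5751, -0.2425, 0.0671]
tcp_rot: [-180.0, -0.0, 140.7]
wrist_force: [0.3, -0.1, -0.6]
opening: -0.0001
grasp_force: 0.0
```

Call:
servo_tool(rows=[{"offset": [0,0,-0.3],"yaw": 0,"claw": 1},{"offset": [0,0,-0.6],"yaw": 0,"claw": 1},{"offset": [0,0,-0.98],"yaw": 0,"claw": 1},{"offset": [0,0,-0.98],"yaw": 0,"claw": 1},{"offset": [0,0,-0.98],"yaw": 0,"claw": 1}])

```text
time: 13.82
ee_pos: [0.5751, -0.2425, 0.1646]
tcp_rot: [-180.0, -0.0, 140.7]
wrist_force: [0.4, -0.2, -0.1]
opening: -0.0001
grasp_force: 0.0
```

It closed on nothing, so I'll look before trying again.

Run:
```python
from h import *
p,d,i,T=shot("wrist","8"); sleeves("wrist",p,d,i,T)
p2,d2,i2,T2=shot("side","8")
c=cloud(i2,T2,d2); o=get_obs();e=o["ee_pos"];print(e)
m=(d2>0)&(np.hypot(c[...,0]-e[0],c[...,1]-e[1])<.03)&(c[...,2]>.09)&(c[...,2]<.3)
print("finger zmin",np.sort(c[m][:,2])[:8],m.sum())
a=cv2.resize(p2[170:260,310:420,::-1],None,fx=4,fy=4); b=cv2.resize(p[:,:,::-1],None,fx=.55,fy=.55)
h=max(a.shape[0],b.shape[0]);f=lambda q:cv2.copyMakeBorder(q,0,h-q.shape[0],0,0,cv2.BORDER_CONSTANT)
cv2.imwrite("pics/z8.png",np.hstack([f(a),f(b)]))
```

```text
wrist [113   0 142  51] rect [[395.0, -234.0], [102.0, 37.0], 38.0] z med/max [0.042 0.064] rib [[401.0, -231.0], [52.0, 9.0], 49.1] sat/hue 5 30
wrist [393   0 120 109] rect [[553.0, -94.0], [111.0, 2.0], 4.9] z med/max [0.056 0.074] rib [[556.0, -94.0], [104.0, 2.0], 4.7] sat/hue 13 33
wrist [509   0 113  90] rect [[597.0, -26.0], [2.0, 103.0], 4.6] z med/max [0.057 0.074] rib [[597.0, -30.0], [2.0, 95.0], 4.7] sat/hue 14 30
wrist [ 30  59 117 133] rect [[405.0, -363.0], [48.0, 102.0], 71.0] z med/max [0.042 0.064] rib [[405.0, -362.0], [14.0, 60.0], 70.8] sat/hue 5 30
wrist [297 130  56 114] rect [[576.0, -239.0], [46.0, 100.0], 50.3] z med/max [0.042 0.065] rib [[575.0, -239.0], [12.0, 60.0], 50.5] sat/hue 4 30
wrist [  0 220 114  73] rect [[463.0, -488.0], [103.0, 48.0], 37.2] z med/max [0.042 0.064] rib [[463.0, -489.0], [62.0, 14.0], 37.1] sat/hue 144 88
wrist [391 240 106  77] rect [[736.0, -208.0], [75.0, 70.0], 87.5] z med/max [0.035 0.036] rib None sat/hue 142 10
wrist [140 250  80  71] rect [[562.0, -415.0], [48.0, 56.0], 80.9] z med/max [0.042 0.064] rib [[570.0, -415.0], [13.0, 29.0], 80.3] sat/hue 147 88
wrist [  0 323  47  64] rect [[514.0, -635.0], [36.0, 90.0], 27.2] z med/max [0.051 0.06 ] rib [[507.0, -609.0], [24.0, 41.0], 36.6] sat/hue 29 20
wrist [209 333  22  17] rect [[632.0, -422.0], [31.0, 8.0], 83.9] z med/max [0.042 0.043] rib None sat/hue 145 89
wrist [413 333  10  10] rect [[762.0, -266.0], [14.0, 9.0], 12.2] z med/max [0.035 0.036] rib None sat/hue 144 10
wrist [ 16 358  68  42] rect [[547.0, -638.0], [92.0, 23.0], 78.9] z med/max [0.054 0.061] rib [[552.0, -614.0], [23.0, 34.0], 19.6] sat/hue 29 19
[ 0.57472926 -0.24230692  0.1637983 ]
finger zmin [0.16586495 0.16648514 0.16671645 0.1672059  0.16721453 0.16822463
 0.1684844  0.16943105] 326
```

View pics/z8.png

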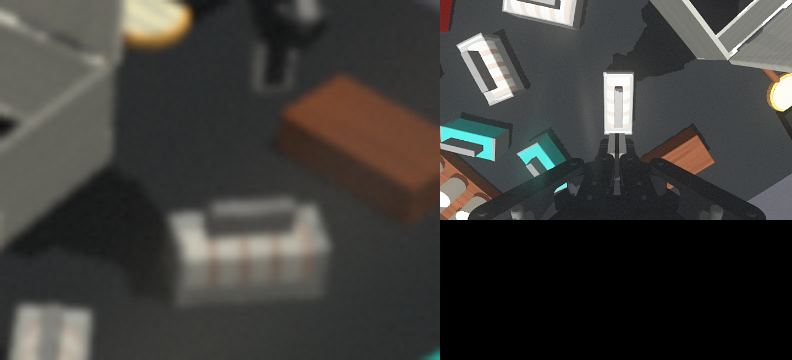

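The side camera puts the fingertips level with the TCP, not 22 mm ahead of it. That explains both the miss and the slip over the ball. Pads closed at TCP z 0.067 cleared the 0.064 rib, so I'll go to TCP z 0.048.

Call:
servo_tool(rows=[{"offset": [0,0,0],"yaw": 0,"claw": 0.4},{"offset": [0,0,0],"yaw": 0,"claw": 0.4},{"offset": [0,-0.01,0.5],"yaw": 0,"claw": 0.4},{"offset": [0,-0.01,0.9],"yaw": 0,"claw": 0.4},{"offset": [0,-0.01,0.95],"yaw": 0,"claw": 0.4},{"offset": [0,-0.01,0.95],"yaw": 0,"claw": 0.4}])

```text
time: 14.68
ee_pos: [0.5749, -0.2434, 0.0713]
tcp_rot: [180.0, 0.0, 140.7]
wrist_force: [0.7, 0.4, 0.0]
opening: 0.0514
grasp_force: 0.0
```

Call:
servo_tool(rows=[{"offset": [0,0,0.1],"yaw": 0,"claw": 0.5},{"offset": [0,0,0.2],"yaw": 0,"claw": 0.5},{"offset": [0,0,0.2],"yaw": 0,"claw": 0.5}])

```text
time: 15.05
ee_pos: [0.5742, -0.2431, 0.0494]
tcp_rot: [-180.0, -0.1, 140.7]
wrist_force: [-0.4, -0.3, 0.5]
opening: 0.0427
grasp_force: 0.0
```

Call:
servo_tool(rows=[{"offset": [0,0,0],"yaw": 0,"claw": 1},{"offset": [0,0,0],"yaw": 0,"claw": 1},{"offset": [0,0,0],"yaw": 0,"claw": 1},{"offset": [0,0,0],"yaw": 0,"claw": 1},{"offset": [0,0,0],"yaw": 0,"claw": 1},{"offset": [0,0,0],"yaw": 0,"claw": 1}], squeeze=50)

```text
time: 15.8
ee_pos: [0.5746, -0.2433, 0.0503]
tcp_rot: [180.0, 0.0, 140.7]
wrist_force: [0.3, 0.1, -0.5]
opening: 0.0105
grasp_force: 54.2
```

Run:
```python
from h import *
plan((.5746,-.2433,.145,None),(.47,-.16,.18,155),(.521,.109,.18,184.65),(.521,.109,.058,184.65))
```

```text
now [ 0.5746 -0.2433  0.0503] [180.    0.  140.7] j [-22.9  15.3   1.9  76.6  -0.   16.4]
->[ 0.575 -0.243  0.145] yaw 140.7: offset [-0.0, -0.0, -0.947] yaw 0.000
->[ 0.522 -0.202  0.162] yaw 147.9: offset [0.669, -0.009, -0.175] yaw -0.040
->[ 0.47 -0.16  0.18] yaw 155.0: offset [0.664, 0.074, -0.175] yaw -0.040
->[ 0.487 -0.07   0.18 ] yaw 164.9: offset [0.225, 0.885, 0.0] yaw -0.055
->[0.504 0.019 0.18 ] yaw 174.8: offset [0.07, 0.91, 0.0] yaw -0.055
->[0.521 0.109 0.18 ] yaw 184.6: offset [-0.088, 0.908, 0.0] yaw -0.055
->[0.521 0.109 0.119] yaw 184.6: offset [0.0, -0.0, 0.61] yaw -0.000
->[0.521 0.109 0.058] yaw 184.6: offset [0.0, -0.0, 0.61] yaw -0.000
```

Call:
servo_tool(rows=[{"offset": [0,0,-0.2],"yaw": 0,"claw": 1},{"offset": [0,0,-0.6],"yaw": 0,"claw": 1},{"offset": [0,0,-0.95],"yaw": 0,"claw": 1},{"offset": [0,0,-0.95],"yaw": 0,"claw": 1}])

```text
time: 16.3
ee_pos: [0.576, -0.2439, 0.15]
tcp_rot: [179.9, 0.4, 140.7]
wrist_force: [0.2, -0.4, -2.4]
opening: 0.0101
grasp_force: 54.1
```

Call:
servo_tool(rows=[{"offset": [0.335,-0.005,-0.09],"yaw": -0.02,"claw": 1},{"offset": [0.669,-0.009,-0.175],"yaw": -0.04,"claw": 1},{"offset": [0.669,-0.009,-0.175],"yaw": -0.04,"claw": 1}])

```text
time: 16.68
ee_pos: [0.5212, -0.2007, 0.1637]
tcp_rot: [180.0, 0.0, 148.0]
wrist_force: [0.2, 1.1, -0.1]
opening: 0.0103
grasp_force: 54.0
```

Call:
servo_tool(rows=[{"offset": [0.335,0.035,-0.09],"yaw": -0.02,"claw": 1},{"offset": [0.664,0.074,-0.175],"yaw": -0.04,"claw": 1},{"offset": [0.664,0.074,-0.175],"yaw": -0.04,"claw": 1}])

```text
time: 17.05
ee_pos: [0.4695, -0.1596, 0.1809]
tcp_rot: [180.0, 0.1, 155.1]
wrist_force: [0.4, -0.7, -1.6]
opening: 0.0099
grasp_force: 54.0
```

Call:
servo_tool(rows=[{"offset": [0.11,0.44,0],"yaw": -0.028,"claw": 1},{"offset": [0.225,0.885,0],"yaw": -0.055,"claw": 1},{"offset": [0.225,0.885,0],"yaw": -0.055,"claw": 1}])

```text
time: 17.42
ee_pos: [0.4878, -0.0685, 0.1794]
tcp_rot: [180.0, -0.0, 165.2]
wrist_force: [0.4, -0.9, -2.1]
opening: 0.0105
grasp_force: 54.0
```

Call:
servo_tool(rows=[{"offset": [0.035,0.45,0],"yaw": -0.028,"claw": 1},{"offset": [0.07,0.91,0],"yaw": -0.055,"claw": 1},{"offset": [0.07,0.91,0],"yaw": -0.055,"claw": 1}])

```text
time: 17.8
ee_pos: [0.5044, 0.0209, 0.1793]
tcp_rot: [180.0, -0.0, 175.0]
wrist_force: [-0.9, -0.1, -2.7]
opening: 0.0106
grasp_force: 54.0
```

Call:
servo_tool(rows=[{"offset": [-0.044,0.45,0],"yaw": -0.028,"claw": 1},{"offset": [-0.088,0.908,0],"yaw": -0.055,"claw": 1},{"offset": [-0.088,0.908,0],"yaw": -0.055,"claw": 1},{"offset": [-0.088,0.908,0],"yaw": -0.055,"claw": 1}])

```text
time: 18.3
ee_pos: [0.5207, 0.108, 0.1797]
tcp_rot: [-180.0, -0.0, -175.3]
wrist_force: [-0.7, 0.3, -1.8]
opening: 0.0106
grasp_force: 54.0
```

Run:
```python
from h import *
plan((.521,.109,.058,184.65))
print(get_obs()["grasp_force"],get_obs()["opening"])
for n in("wrist","top"):
    p,d,i,T=shot(n,"9");c=cloud(i,T,d)
    if n=="wrist":
        cv2.imwrite("pics/z9.png",p[:,:,::-1])
```

```text
now [0.5207 0.108  0.1797] [-1.7996e+02 -5.0000e-02 -1.7531e+02] j [11.7  1.8  1.1 89.3 -0.   7.1]
->[0.521 0.108 0.139] yaw -55.3: offset [-0.001, 0.003, 0.406] yaw -0.667
->[0.521 0.109 0.099] yaw 64.7: offset [-0.002, -0.003, 0.406] yaw -0.667
->[0.521 0.109 0.058] yaw 184.6: offset [0.003, -0.0, 0.406] yaw -0.667
54.03831660747528 0.01058703101442021
```

View pics/z9.png

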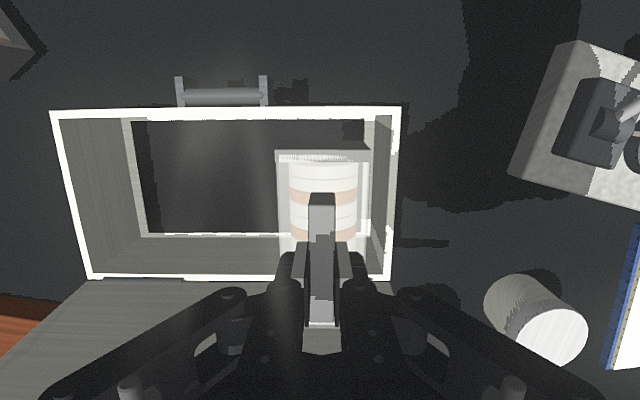

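The wrist view shows the sleeve held square over the left end of the chamber, with its front edge at about (320,150), inside the walls. I'll lower and release it.

Call:
servo_tool(rows=[{"offset": [0,0,0.3],"yaw": 0,"claw": 1},{"offset": [0,0,0.6],"yaw": 0,"claw": 1},{"offset": [0,0,0.9],"yaw": 0,"claw": 1},{"offset": [0,0,0.9],"yaw": 0,"claw": 1}])

```text
time: 18.9
ee_pos: [0.5191, 0.1077, 0.0883]
tcp_rot: [-180.0, -0.2, -175.3]
wrist_force: [-0.3, -0.4, -0.8]
opening: 0.0104
grasp_force: 53.9
```

Call:
servo_tool(rows=[{"offset": [0,0,0.15],"yaw": 0,"claw": 1},{"offset": [0,0,0.3],"yaw": 0,"claw": 1},{"offset": [0,0,0.3],"yaw": 0,"claw": 1}])

```text
time: 19.27
ee_pos: [0.5197, 0.1089, 0.059]
tcp_rot: [-180.0, -0.1, -175.2]
wrist_force: [0.2, 0.6, -1.8]
opening: 0.0103
grasp_force: 54.0
```

Call:
servo_tool(rows=[{"offset": [0,0,0],"yaw": 0,"claw": 0.65},{"offset": [0,0,0],"yaw": 0,"claw": 0.65},{"offset": [0,0,0],"yaw": 0,"claw": 0.65},{"offset": [0,0,-0.3],"yaw": 0,"claw": 0.65},{"offset": [0,0,-0.7],"yaw": 0,"claw": 0.65},{"offset": [0,0,-1],"yaw": 0,"claw": 0.65},{"offset": [0,0,-1],"yaw": 0,"claw": 0.65}])

```text
time: 20.15
ee_pos: [0.5216, 0.1094, 0.163]
tcp_rot: [180.0, 0.3, -175.2]
wrist_force: [0.3, 1.3, -0.6]
opening: 0.03
grasp_force: 0.0
```

```bash
cat >> h.py <<'E'
def report(tag,names=("wrist","top")):
    """sleeves lying about or in the chamber, from rib-height and body masks; grey ones only"""
    for n in names:
        p,d,i,T=shot(n,tag);c=cloud(i,T,d);s=cv2.cvtColor(p,cv2.COLOR_RGB2HSV)[...,1]
        m=(d>0)&(c[...,2]>.040)&(c[...,2]<.080)&(c[...,0]>.25)&(c[...,0]<.70)&(c[...,1]<.19)&(c[...,1]>-.45)&(s<60)
        x=(c[...,0]-.527)*.9967+(c[...,1]-.0345)*.081; y=-(c[...,0]-.527)*.081+(c[...,1]-.0345)*.9967
        m&=~((np.abs(x)<.095)&(np.abs(y)<.14)&~((np.abs(x)<.060)&(np.abs(y)<.121)))
        k,l,st,_=cv2.connectedComponentsWithStats(cv2.morphologyEx(m.astype(np.uint8),cv2.MORPH_OPEN,np.ones((2,2))))
        for j in range(1,k):
            q=c[l==j]
            if len(q)<40: continue
            ins=abs(x[l==j].mean())<.07 and abs(y[l==j].mean())<.13
            r=q[q[:,2]>(.058 if ins else .053)]
            if len(r)<8: continue
            (a,b),(w,h),an=cv2.minAreaRect(np.float32(r[:,:2]*1000)); (A,B),(W,H),AN=cv2.minAreaRect(np.float32(q[:,:2]*1000))
            if w<h: an+=90
            if W<H: AN+=90
            print(n,"IN" if ins else "out","rib",round(a),round(b),sorted((round(w),round(h))),round(an%180,1),"body",round(A),round(B),sorted((round(W),round(H))),round(AN%180,1),"z",np.round(np.percentile(q[:,2],[30,97]),3),"chamber xy",np.round([x[l==j].mean(),y[l==j].mean()],3))
E
python3 - <<'E'
from h import *
report("10")
plan()
E
```

```text
wrist IN rib 498 108 [12, 99] 4.6 body 516 112 [52, 136] 4.8 z [0.047 0.07 ] chamber xy [-0.006  0.077]
top out rib 581 -422 [11, 53] 172.6 body 580 -425 [17, 53] 172.1 z [0.062 0.069] chamber xy [ 0.016 -0.46 ]
top IN rib 439 17 [28, 242] 54.1 body 459 10 [74, 242] 68.5 z [0.046 0.071] chamber xy [-0.029  0.066]
top out rib 397 -172 [49, 163] 85.1 body 395 -190 [80, 189] 75.7 z [0.041 0.066] chamber xy [-0.163 -0.261]
top out rib 380 -238 [52, 294] 100.2 body 370 -255 [77, 324] 100.2 z [0.042 0.068] chamber xy [-0.166 -0.387]
now [0.5204 0.1091 0.16  ] [-1.800e+02  1.000e-02 -1.752e+02] j [11.8  1.6 -1.3 87.1 -0.   7. ]
```

Sleeve A lies in the left slot with its rib top at 0.070. Next is sleeve C, near (0.393, -0.231).

Run:
```python
from h import *
sl=plan
o=get_obs()
plan((.393,-.231,.16,-141.5))
```

```text
now [0.5204 0.1091 0.16  ] [-1.800e+02  1.000e-02 -1.752e+02] j [11.8  1.6 -1.3 87.1 -0.   7. ]
->[0.489 0.024 0.16 ] yaw -166.8: offset [0.389, -0.821, -0.0] yaw -0.047
->[ 0.457 -0.061  0.16 ] yaw -158.4: offset [0.505, -0.755, -0.0] yaw -0.047
->[ 0.425 -0.146  0.16 ] yaw -149.9: offset [0.61, -0.673, -0.0] yaw -0.047
->[ 0.393 -0.231  0.16 ] yaw -141.5: offset [0.702, -0.576, -0.0] yaw -0.047
```

Call:
servo_tool(rows=[{"offset": [0.389,-0.821,0],"yaw": -0.047,"claw": 0.5},{"offset": [0.389,-0.821,0],"yaw": -0.047,"claw": 0.5},{"offset": [0.389,-0.821,0],"yaw": -0.047,"claw": 0.5}])

```text
time: 20.62
ee_pos: [0.4875, 0.0227, 0.1592]
tcp_rot: [180.0, -0.1, -166.9]
wrist_force: [-0.3, 0.6, -0.6]
opening: 0.0424
grasp_force: 0.0
```

Call:
servo_tool(rows=[{"offset": [0.505,-0.755,0],"yaw": -0.047,"claw": 0.5},{"offset": [0.505,-0.755,0],"yaw": -0.047,"claw": 0.5},{"offset": [0.505,-0.755,0],"yaw": -0.047,"claw": 0.5}])

```text
time: 21.0
ee_pos: [0.4563, -0.0617, 0.1595]
tcp_rot: [180.0, -0.0, -158.4]
wrist_force: [0.5, 0.8, 1.2]
opening: 0.0422
grasp_force: 0.0
```

Call:
servo_tool(rows=[{"offset": [0.61,-0.673,0],"yaw": -0.047,"claw": 0.5},{"offset": [0.61,-0.673,0],"yaw": -0.047,"claw": 0.5},{"offset": [0.61,-0.673,0],"yaw": -0.047,"claw": 0.5}])

```text
time: 21.38
ee_pos: [0.4249, -0.1465, 0.1596]
tcp_rot: [180.0, -0.0, -149.9]
wrist_force: [-0.2, 0.5, 0.5]
opening: 0.0427
grasp_force: 0.0
```

Call:
servo_tool(rows=[{"offset": [0.702,-0.576,0],"yaw": -0.047,"claw": 0.5},{"offset": [0.702,-0.576,0],"yaw": -0.047,"claw": 0.5},{"offset": [0.702,-0.576,0],"yaw": -0.047,"claw": 0.5},{"offset": [0.702,-0.576,0],"yaw": -0.047,"claw": 0.5}])

```text
time: 21.88
ee_pos: [0.3938, -0.2301, 0.1598]
tcp_rot: [180.0, 0.0, -141.3]
wrist_force: [-0.3, 0.3, -0.1]
opening: 0.0426
grasp_force: 0.0
```

Run:
```python
from h import *
for n in("wrist","side"):
    p,d,i,T=shot(n,"11"); sleeves(n,p,d,i,T)
plan((.393,-.231,.050,-141.5))
```

```text
wrist [  0   0  72 128] rect [[463.0, -487.0], [98.0, 48.0], 36.7] z med/max [0.042 0.063] rib [[459.0, -484.0], [60.0, 6.0], 34.2] sat/hue 148 88
wrist [120  40 135 121] rect [[405.0, -363.0], [47.0, 102.0], 71.2] z med/max [0.042 0.065] rib [[405.0, -363.0], [13.0, 61.0], 71.3] sat/hue 4 30
wrist [296 130  57 117] rect [[392.0, -230.0], [101.0, 46.0], 38.1] z med/max [0.042 0.064] rib [[392.0, -230.0], [60.0, 12.0], 38.4] sat/hue 3 30
wrist [  0 169  97 105] rect [[585.0, -419.0], [47.0, 104.0], 79.9] z med/max [0.042 0.064] rib [[583.0, -419.0], [13.0, 60.0], 79.7] sat/hue 146 89
wrist [347 318  32  32] rect [[486.0, -100.0], [39.0, 2.0], 6.0] z med/max [0.045 0.06 ] rib [[477.0, -101.0], [20.0, 2.0], 7.1] sat/hue 14 30
wrist [428 353  39  43] rect [[460.0, -26.0], [5.0, 46.0], 9.5] z med/max [0.061 0.074] rib [[460.0, -26.0], [5.0, 46.0], 9.5] sat/hue 13 34
side [360  54 280 106] rect [[1527.0, -41.0], [33.0, 1238.0], 0.0] z med/max [0.054 0.074] rib [[1528.0, -44.0], [32.0, 1218.0], 0.3] sat/hue 16 126
side [241 131  21  20] rect [[640.0, 326.0], [42.0, 72.0], 58.2] z med/max [0
[... 2223 characters left out ...]
ide [296 314  52  31] rect [[258.0, -361.0], [48.0, 102.0], 29.9] z med/max [0.043 0.066] rib [[259.0, -361.0], [14.0, 59.0], 29.6] sat/hue 205 1
side [470 316  77  78] rect [[502.0, -686.0], [39.0, 160.0], 90.0] z med/max [0.06  0.064] rib [[502.0, -685.0], [160.0, 39.0], 0.0] sat/hue 43 20
side [367 332  40  54] rect [[294.0, -500.0], [103.0, 47.0], 58.3] z med/max [0.043 0.066] rib [[294.0, -500.0], [61.0, 13.0], 57.2] sat/hue 183 87
now [ 0.3938 -0.2301  0.16  ] [ 1.7998e+02  1.0000e-02 -1.4128e+02] j [-30.3  -8.7 -11.1  87.7   0.  -69. ]
->[ 0.393 -0.231  0.105] yaw -141.4: offset [0.006, -0.001, 0.55] yaw 0.001
->[ 0.393 -0.231  0.05 ] yaw -141.5: offset [0.006, -0.001, 0.55] yaw 0.001
```

Sleeve C is in place at (0.392, -0.230) and both views agree, so I'll grasp it.

Call:
servo_tool(rows=[{"offset": [0.006,0,0.5],"yaw": 0,"claw": 0.5},{"offset": [0.012,0,0.85],"yaw": 0,"claw": 0.5},{"offset": [0.012,0,0.85],"yaw": 0,"claw": 0.5},{"offset": [0.012,0,0.85],"yaw": 0,"claw": 0.5}])

```text
time: 22.48
ee_pos: [0.393, -0.2319, 0.0767]
tcp_rot: [-179.9, 0.0, -141.3]
wrist_force: [0.1, 0.3, 0.1]
opening: 0.0424
grasp_force: 0.0
```

Call:
servo_tool(rows=[{"offset": [0,0,0.1],"yaw": 0,"claw": 0.5},{"offset": [0,0,0.25],"yaw": 0,"claw": 0.5},{"offset": [0,0,0.25],"yaw": 0,"claw": 0.5}])

```text
time: 22.85
ee_pos: [0.3915, -0.2316, 0.0488]
tcp_rot: [179.9, -0.0, -141.4]
wrist_force: [-0.9, 0.1, -0.6]
opening: 0.0428
grasp_force: 0.0
```

Call:
servo_tool(rows=[{"offset": [0,0,0],"yaw": 0,"claw": 1},{"offset": [0,0,0],"yaw": 0,"claw": 1},{"offset": [0,0,0],"yaw": 0,"claw": 1},{"offset": [0,0,0],"yaw": 0,"claw": 1},{"offset": [0,0,0],"yaw": 0,"claw": 1},{"offset": [0,0,0],"yaw": 0,"claw": 1}], squeeze=50)

```text
time: 23.6
ee_pos: [0.3923, -0.232, 0.0504]
tcp_rot: [-180.0, 0.0, -141.4]
wrist_force: [-2.0, 0.5, 1.9]
opening: 0.0102
grasp_force: 54.4
```

Run:
```python
from h import *
e=get_obs()["ee_pos"]
plan((e[0],e[1],.145,None),(.45,-.16,.18,-150),(.527,.0345,.18,-175.35))
```

```text
now [ 0.3923 -0.232   0.0504] [-179.99    0.   -141.36] j [-30.6  -7.6 -22.2  75.4  -0.  -69.2]
->[ 0.392 -0.232  0.145] yaw -141.4: offset [0.0, 0.0, -0.946] yaw 0.000
->[ 0.45 -0.16  0.18] yaw -150.0: offset [-0.901, 0.202, -0.35] yaw 0.048
->[ 0.476 -0.095  0.18 ] yaw -158.4: offset [-0.546, 0.433, 0.0] yaw 0.047
->[ 0.501 -0.03   0.18 ] yaw -166.9: offset [-0.477, 0.509, 0.0] yaw 0.047
->[0.527 0.035 0.18 ] yaw -175.3: offset [-0.397, 0.573, 0.0] yaw 0.047
```

Call:
servo_tool(rows=[{"offset": [0,0,-0.2],"yaw": 0,"claw": 1},{"offset": [0,0,-0.6],"yaw": 0,"claw": 1},{"offset": [0,0,-0.95],"yaw": 0,"claw": 1},{"offset": [0,0,-0.95],"yaw": 0,"claw": 1}])

```text
time: 24.1
ee_pos: [0.3933, -0.2327, 0.1474]
tcp_rot: [-179.8, 0.1, -141.4]
wrist_force: [0.5, 0.3, -2.3]
opening: 0.0103
grasp_force: 53.9
```

Call:
servo_tool(rows=[{"offset": [-0.45,0.1,-0.18],"yaw": 0.024,"claw": 1},{"offset": [-0.901,0.202,-0.35],"yaw": 0.048,"claw": 1},{"offset": [-0.901,0.202,-0.35],"yaw": 0.048,"claw": 1}])

```text
time: 24.48
ee_pos: [0.4513, -0.1581, 0.1796]
tcp_rot: [180.0, 0.0, -149.9]
wrist_force: [-0.5, -0.3, -2.8]
opening: 0.0105
grasp_force: 53.9
```

Call:
servo_tool(rows=[{"offset": [-0.273,0.217,0],"yaw": 0.024,"claw": 1},{"offset": [-0.546,0.433,0],"yaw": 0.047,"claw": 1},{"offset": [-0.546,0.433,0],"yaw": 0.047,"claw": 1}])

```text
time: 24.85
ee_pos: [0.4754, -0.094, 0.1784]
tcp_rot: [179.9, -0.1, -158.4]
wrist_force: [-0.1, -0.7, -2.9]
opening: 0.0103
grasp_force: 53.8
```

Call:
servo_tool(rows=[{"offset": [-0.24,0.25,0],"yaw": 0.024,"claw": 1},{"offset": [-0.477,0.509,0],"yaw": 0.047,"claw": 1},{"offset": [-0.477,0.509,0],"yaw": 0.047,"claw": 1}])

```text
time: 25.22
ee_pos: [0.5011, -0.0297, 0.1788]
tcp_rot: [180.0, -0.1, -166.8]
wrist_force: [-0.0, -0.7, -2.7]
opening: 0.0103
grasp_force: 53.8
```

Call:
servo_tool(rows=[{"offset": [-0.2,0.29,0],"yaw": 0.024,"claw": 1},{"offset": [-0.397,0.573,0],"yaw": 0.047,"claw": 1},{"offset": [-0.397,0.573,0],"yaw": 0.047,"claw": 1},{"offset": [-0.397,0.573,0],"yaw": 0.047,"claw": 1}])

```text
time: 25.72
ee_pos: [0.5265, 0.0333, 0.1795]
tcp_rot: [-180.0, -0.1, -175.3]
wrist_force: [-0.4, -0.3, -2.3]
opening: 0.0104
grasp_force: 53.8
```

Run:
```python
from h import *
plan((.527,.0345,.058,-175.35))
report("12",("wrist",))
```

```text
now [0.5265 0.0333 0.1795] [-1.7997e+02 -7.0000e-02 -1.7534e+02] j [ 3.6  1.2  0.5 89.3 -0.  -1. ]
->[0.527 0.034 0.119] yaw -175.3: offset [-0.003, 0.006, 0.608] yaw 0.000
->[0.527 0.034 0.058] yaw -175.3: offset [-0.003, 0.006, 0.608] yaw 0.000
wrist IN rib 490 85 [42, 128] 40.2 body 518 91 [116, 137] 4.6 z [0.048 0.07 ] chamber xy [-0.005  0.075]
```

Call:
servo_tool(rows=[{"offset": [0,0,0.3],"yaw": 0,"claw": 1},{"offset": [0,0,0.6],"yaw": 0,"claw": 1},{"offset": [0,0,0.9],"yaw": 0,"claw": 1},{"offset": [0,0,0.9],"yaw": 0,"claw": 1}])

```text
time: 26.28
ee_pos: [0.5253, 0.0334, 0.0881]
tcp_rot: [-180.0, -0.2, -175.4]
wrist_force: [-0.3, 0.4, -1.3]
opening: 0.0107
grasp_force: 53.8
```

Call:
servo_tool(rows=[{"offset": [0,0,0.15],"yaw": 0,"claw": 1},{"offset": [0,0,0.3],"yaw": 0,"claw": 1},{"offset": [0,0,0.3],"yaw": 0,"claw": 1}])

```text
time: 26.65
ee_pos: [0.5263, 0.0344, 0.059]
tcp_rot: [-180.0, -0.1, -175.4]
wrist_force: [0.1, 0.8, -2.5]
opening: 0.0104
grasp_force: 53.8
```

Call:
servo_tool(rows=[{"offset": [0,0,0],"yaw": 0,"claw": 0.65},{"offset": [0,0,0],"yaw": 0,"claw": 0.65},{"offset": [0,0,0],"yaw": 0,"claw": 0.65},{"offset": [0,0,-0.3],"yaw": 0,"claw": 0.65},{"offset": [0,0,-0.7],"yaw": 0,"claw": 0.65},{"offset": [0,0,-1],"yaw": 0,"claw": 0.65},{"offset": [0,0,-1],"yaw": 0,"claw": 0.65}])

```text
time: 27.52
ee_pos: [0.5283, 0.0346, 0.163]
tcp_rot: [-180.0, 0.3, -175.4]
wrist_force: [0.8, -0.5, -0.1]
opening: 0.0298
grasp_force: 0.0
```

Run:
```python
from h import *
report("13",("wrist",))
plan((.45,-.2,.16,-185),(.405,-.363,.16,-199))
```

```text
wrist IN rib 490 86 [43, 127] 40.0 body 519 92 [116, 136] 4.3 z [0.048 0.07 ] chamber xy [-0.006  0.074]
wrist IN rib 506 34 [12, 102] 5.0 body 523 38 [52, 136] 3.8 z [0.047 0.07 ] chamber xy [-0.002  0.002]
now [0.5276 0.0346 0.1612] [-1.8000e+02  1.2000e-01 -1.7537e+02] j [ 3.7  1.1 -1.7 87.1 -0.  -0.9]
->[ 0.502 -0.044  0.161] yaw -178.6: offset [0.321, -0.758, 0.004] yaw 0.018
->[ 0.476 -0.122  0.16 ] yaw -181.8: offset [0.278, -0.775, 0.004] yaw 0.018
->[ 0.45 -0.2   0.16] yaw -185.0: offset [0.234, -0.79, 0.004] yaw 0.018
->[ 0.428 -0.282  0.16 ] yaw -192.0: offset [0.153, -0.832, -0.0] yaw 0.039
->[ 0.405 -0.363  0.16 ] yaw -199.0: offset [0.051, -0.844, -0.0] yaw 0.039
```

Two sleeves are in. Now sleeve B.

Call:
servo_tool(rows=[{"offset": [0.321,-0.758,0],"yaw": 0.018,"claw": 0.5},{"offset": [0.321,-0.758,0],"yaw": 0.018,"claw": 0.5},{"offset": [0.321,-0.758,0],"yaw": 0.018,"claw": 0.5}])

```text
time: 27.95
ee_pos: [0.5004, -0.0446, 0.1591]
tcp_rot: [180.0, -0.1, -178.7]
wrist_force: [-1.1, 0.2, 0.2]
opening: 0.0428
grasp_force: 0.0
```

Call:
servo_tool(rows=[{"offset": [0.278,-0.775,0],"yaw": 0.018,"claw": 0.5},{"offset": [0.278,-0.775,0],"yaw": 0.018,"claw": 0.5},{"offset": [0.278,-0.775,0],"yaw": 0.018,"claw": 0.5}])

```text
time: 28.32
ee_pos: [0.475, -0.122, 0.1595]
tcp_rot: [180.0, -0.0, 178.1]
wrist_force: [0.1, 0.6, -0.3]
opening: 0.0429
grasp_force: 0.0
```

Call:
servo_tool(rows=[{"offset": [0.234,-0.79,0],"yaw": 0.018,"claw": 0.5},{"offset": [0.234,-0.79,0],"yaw": 0.018,"claw": 0.5},{"offset": [0.234,-0.79,0],"yaw": 0.018,"claw": 0.5}])

```text
time: 28.7
ee_pos: [0.4494, -0.1998, 0.1597]
tcp_rot: [180.0, -0.0, 174.9]
wrist_force: [-0.1, 0.4, -0.2]
opening: 0.0428
grasp_force: 0.0
```

Call:
servo_tool(rows=[{"offset": [0.153,-0.832,0],"yaw": 0.039,"claw": 0.5},{"offset": [0.153,-0.832,0],"yaw": 0.039,"claw": 0.5},{"offset": [0.153,-0.832,0],"yaw": 0.039,"claw": 0.5}])

```text
time: 29.08
ee_pos: [0.4271, -0.2811, 0.1597]
tcp_rot: [180.0, -0.0, 167.9]
wrist_force: [-0.7, -0.0, 0.1]
opening: 0.0427
grasp_force: 0.0
```

Call:
servo_tool(rows=[{"offset": [0.051,-0.844,0],"yaw": 0.039,"claw": 0.5},{"offset": [0.051,-0.844,0],"yaw": 0.039,"claw": 0.5},{"offset": [0.051,-0.844,0],"yaw": 0.039,"claw": 0.5},{"offset": [0.051,-0.844,0],"yaw": 0.039,"claw": 0.5}])

```text
time: 29.58
ee_pos: [0.4046, -0.3615, 0.1601]
tcp_rot: [180.0, -0.0, 161.0]
wrist_force: [-1.2, 0.0, -0.5]
opening: 0.0427
grasp_force: 0.0
```

Run:
```python
from h import *
p,d,i,T=shot("wrist","14"); sleeves("wrist",p,d,i,T)
plan((.405,-.363,.050,161))
```

```text
wrist [195   0 120  87] rect [[262.0, -368.0], [47.0, 83.0], 29.7] z med/max [0.042 0.065] rib [[262.0, -368.0], [14.0, 41.0], 31.2] sat/hue 159 1
wrist [ 58  82 133  82] rect [[294.0, -499.0], [103.0, 47.0], 58.0] z med/max [0.042 0.064] rib [[294.0, -498.0], [61.0, 13.0], 57.3] sat/hue 141 89
wrist [291 133  57 115] rect [[405.0, -363.0], [46.0, 100.0], 71.0] z med/max [0.042 0.064] rib [[405.0, -363.0], [12.0, 61.0], 70.8] sat/hue 3 30
wrist [606 147  34 144] rect [[535.0, -96.0], [19.0, 143.0], 88.2] z med/max [0.041 0.053] rib [[475.0, -101.0], [4.0, 17.0], 87.2] sat/hue 14 32
wrist [157 237  82  62] rect [[446.0, -502.0], [60.0, 48.0], 37.2] z med/max [0.042 0.063] rib [[448.0, -493.0], [34.0, 9.0], 48.5] sat/hue 144 88
wrist [  3 279 120  73] rect [[441.0, -650.0], [112.0, 40.0], 89.9] z med/max [0.059 0.061] rib [[441.0, -650.0], [112.0, 40.0], 89.9] sat/hue 27 18
wrist [295 314  51  41] rect [[552.0, -413.0], [46.0, 36.0], 79.9] z med/max [0.042 0.05 ] rib [[556.0, -412.0], [8.0, 1.0], 71.1] sat/hue 124 89
wrist [ 38 341  53  46] rect [[490.0, -687.0], [18.0, 40.0], 9.8] z med/max [0.054 0.061] rib [[489.0, -688.0], [16.0, 40.0], 16.6] sat/hue 28 20
now [ 0.4046 -0.3615  0.1603] [179.98  -0.   160.97] j [-41.8   3.1   0.3  87.2   0.  -22.8]
->[ 0.405 -0.362  0.105] yaw 161.0: offset [-0.004, -0.006, 0.551] yaw -0.000
->[ 0.405 -0.363  0.05 ] yaw 161.0: offset [-0.004, -0.006, 0.551] yaw -0.000
```

Call:
servo_tool(rows=[{"offset": [0,-0.012,0.5],"yaw": 0,"claw": 0.5},{"offset": [-0.008,-0.012,0.85],"yaw": 0,"claw": 0.5},{"offset": [-0.008,-0.012,0.85],"yaw": 0,"claw": 0.5},{"offset": [-0.008,-0.012,0.85],"yaw": 0,"claw": 0.5}])

```text
time: 30.12
ee_pos: [0.405, -0.3642, 0.0769]
tcp_rot: [-180.0, 0.1, 160.9]
wrist_force: [1.0, -0.7, 0.2]
opening: 0.0425
grasp_force: 0.0
```

Call:
servo_tool(rows=[{"offset": [0,0,0.1],"yaw": 0,"claw": 0.5},{"offset": [0,0,0.25],"yaw": 0,"claw": 0.5},{"offset": [0,0,0.25],"yaw": 0,"claw": 0.5}])

```text
time: 30.5
ee_pos: [0.4036, -0.3638, 0.0487]
tcp_rot: [179.9, -0.1, 160.9]
wrist_force: [0.1, -0.1, -0.3]
opening: 0.0427
grasp_force: 0.0
```

Call:
servo_tool(rows=[{"offset": [0,0,0],"yaw": 0,"claw": 1},{"offset": [0,0,0],"yaw": 0,"claw": 1},{"offset": [0,0,0],"yaw": 0,"claw": 1},{"offset": [0,0,0],"yaw": 0,"claw": 1},{"offset": [0,0,0],"yaw": 0,"claw": 1},{"offset": [0,0,0],"yaw": 0,"claw": 1}], squeeze=50)

```text
time: 31.25
ee_pos: [0.4044, -0.3644, 0.0505]
tcp_rot: [-180.0, 0.0, 160.9]
wrist_force: [0.3, 1.6, 3.1]
opening: 0.0104
grasp_force: 54.4
```

Run:
```python
from h import *
e=get_obs()["ee_pos"]
plan((e[0],e[1],.145,None),(.44,-.2,.18,170),(.533,-.040,.18,184.65))
```

```text
now [ 0.4044 -0.3644  0.0505] [-1.7999e+02  3.0000e-02  1.6086e+02] j [-42.    4.6 -10.3  75.1   0.  -22.9]
->[ 0.404 -0.364  0.145] yaw 160.9: offset [0.0, 0.0, -0.945] yaw 0.000
->[ 0.422 -0.282  0.162] yaw 165.4: offset [0.102, 0.835, -0.175] yaw -0.025
->[ 0.44 -0.2   0.18] yaw 170.0: offset [0.035, 0.84, -0.175] yaw -0.025
->[ 0.487 -0.12   0.18 ] yaw 177.3: offset [-0.319, 0.869, 0.0] yaw -0.041
->[ 0.533 -0.04   0.18 ] yaw 184.6: offset [-0.427, 0.821, 0.0] yaw -0.041
```

Call:
servo_tool(rows=[{"offset": [0,0,-0.2],"yaw": 0,"claw": 1},{"offset": [0,0,-0.6],"yaw": 0,"claw": 1},{"offset": [0,0,-0.95],"yaw": 0,"claw": 1},{"offset": [0,0,-0.95],"yaw": 0,"claw": 1}])

```text
time: 31.75
ee_pos: [0.4051, -0.3652, 0.1477]
tcp_rot: [-179.9, 0.2, 160.9]
wrist_force: [1.1, -0.8, -2.1]
opening: 0.0106
grasp_force: 53.9
```

Call:
servo_tool(rows=[{"offset": [0.05,0.42,-0.09],"yaw": -0.013,"claw": 1},{"offset": [0.102,0.835,-0.175],"yaw": -0.025,"claw": 1},{"offset": [0.102,0.835,-0.175],"yaw": -0.025,"claw": 1}])

```text
time: 32.12
ee_pos: [0.4222, -0.2801, 0.1621]
tcp_rot: [180.0, -0.0, 165.5]
wrist_force: [0.8, -0.2, -1.5]
opening: 0.0107
grasp_force: 53.8
```

Call:
servo_tool(rows=[{"offset": [0.018,0.42,-0.09],"yaw": -0.013,"claw": 1},{"offset": [0.035,0.84,-0.175],"yaw": -0.025,"claw": 1},{"offset": [0.035,0.84,-0.175],"yaw": -0.025,"claw": 1}])

```text
time: 32.5
ee_pos: [0.4401, -0.1986, 0.1796]
tcp_rot: [180.0, -0.0, 170.0]
wrist_force: [-0.2, -0.5, -1.2]
opening: 0.0103
grasp_force: 53.8
```

Call:
servo_tool(rows=[{"offset": [-0.16,0.435,0],"yaw": -0.02,"claw": 1},{"offset": [-0.319,0.869,0],"yaw": -0.041,"claw": 1},{"offset": [-0.319,0.869,0],"yaw": -0.041,"claw": 1}])

```text
time: 32.88
ee_pos: [0.4872, -0.119, 0.1786]
tcp_rot: [180.0, -0.1, 177.4]
wrist_force: [-0.7, -0.3, -2.1]
opening: 0.0104
grasp_force: 53.8
```

Call:
servo_tool(rows=[{"offset": [-0.21,0.41,0],"yaw": -0.02,"claw": 1},{"offset": [-0.427,0.821,0],"yaw": -0.041,"claw": 1},{"offset": [-0.427,0.821,0],"yaw": -0.041,"claw": 1},{"offset": [-0.427,0.821,0],"yaw": -0.041,"claw": 1}])

```text
time: 33.38
ee_pos: [0.5327, -0.0413, 0.1793]
tcp_rot: [-180.0, -0.1, -175.5]
wrist_force: [0.3, -0.3, -1.5]
opening: 0.0105
grasp_force: 53.8
```

Run:
```python
from h import *
plan((.533,-.040,.058,-175.35))
report("15",("wrist",))
```

```text
now [ 0.5327 -0.0413  0.1793] [-1.7998e+02 -9.0000e-02 -1.7546e+02] j [-4.4  2.2  1.4 89.3 -0.  -8.9]
->[ 0.533 -0.041  0.119] yaw -175.4: offset [-0.002, 0.006, 0.606] yaw -0.000
->[ 0.533 -0.04   0.058] yaw -175.3: offset [-0.002, 0.006, 0.606] yaw -0.000
wrist IN rib 483 47 [55, 186] 60.3 body 524 59 [119, 217] 88.0 z [0.048 0.07 ] chamber xy [-0.006  0.071]
wrist IN rib 498 11 [42, 130] 39.2 body 524 16 [115, 137] 4.9 z [0.048 0.07 ] chamber xy [-0.003 -0.   ]
```

Call:
servo_tool(rows=[{"offset": [0,0.01,0.3],"yaw": 0,"claw": 1},{"offset": [0,0.01,0.6],"yaw": 0,"claw": 1},{"offset": [0,0.01,0.9],"yaw": 0,"claw": 1},{"offset": [0,0.01,0.9],"yaw": 0,"claw": 1}])

```text
time: 33.92
ee_pos: [0.5312, -0.0402, 0.0881]
tcp_rot: [180.0, -0.2, -175.5]
wrist_force: [0.5, 0.8, -0.9]
opening: 0.0104
grasp_force: 53.7
```

Call:
servo_tool(rows=[{"offset": [0,0,0.15],"yaw": 0,"claw": 1},{"offset": [0,0,0.3],"yaw": 0,"claw": 1},{"offset": [0,0,0.3],"yaw": 0,"claw": 1}])

```text
time: 34.3
ee_pos: [0.5324, -0.0391, 0.059]
tcp_rot: [180.0, -0.1, -175.4]
wrist_force: [-0.2, 0.6, -1.1]
opening: 0.0104
grasp_force: 53.8
```

Call:
servo_tool(rows=[{"offset": [0,0,0],"yaw": 0,"claw": 0.65},{"offset": [0,0,0],"yaw": 0,"claw": 0.65},{"offset": [0,0,0],"yaw": 0,"claw": 0.65},{"offset": [0,0,-0.3],"yaw": 0,"claw": 0.65},{"offset": [0,0,-0.7],"yaw": 0,"claw": 0.65},{"offset": [0,0,-1],"yaw": 0,"claw": 0.65},{"offset": [0,0,-1],"yaw": 0,"claw": 0.65}])

```text
time: 35.17
ee_pos: [0.5343, -0.0391, 0.163]
tcp_rot: [-180.0, 0.3, -175.4]
wrist_force: [0.2, -0.3, 0.2]
opening: 0.0299
grasp_force: 0.0
```

Call:
servo_tool(rows=[{"offset": [0.6,0,-0.5],"yaw": 0,"claw": 1},{"offset": [1,0,-0.8],"yaw": 0,"claw": 1},{"offset": [1,0,-0.8],"yaw": 0,"claw": 1},{"offset": [1,0,-0.8],"yaw": 0,"claw": 1},{"offset": [1,0,-0.8],"yaw": 0,"claw": 1}])

```text
time: 35.8
ee_pos: [0.4337, -0.0471, 0.2385]
tcp_rot: [180.0, -0.1, -175.4]
wrist_force: [1.1, -0.2, -0.2]
opening: 0.0
grasp_force: 0.0
```

Run:
```python
from h import *
p,d,i,T=shot("wrist","16");sleeves("wrist",p,d,i,T)
cv2.imwrite("pics/w16.png",p[:,:,::-1])
pt,dt,it,Tt=shot("top","16")
b=cv2.resize(pt[100:300,120:460,::-1],None,fx=2.3,fy=2.3);cv2.imwrite("pics/z16.png",b)
p,d,i,T=shot("side","16");c=cloud(i,T,d)
m=(p.max(2)<65)&(d>0)&(c[...,2]>.105)&(c[...,2]<.19)&(c[...,0]>.33)&(c[...,0]<.50)&(abs(c[...,1]-.345)<.04)
print("ball",c[m].mean(0),m.sum());ys,xs=np.nonzero(m);print(xs.mean(),ys.mean())
plan((.46,-.06,.29,None),(.50,-.19,.29,None))
```

```text
wrist [ 0  0 54 28] rect [[284.0, -373.0], [16.0, 49.0], 28.8] z med/max [0.041 0.043] rib None sat/hue 184 1
wrist [587 145  53 113] rect [[443.0, 323.0], [61.0, 15.0], 4.6] z med/max [0.044 0.056] rib [[462.0, 322.0], [29.0, 13.0], 21.0] sat/hue 5 40
wrist [267 181  99  28] rect [[461.0, -48.0], [22.0, 105.0], 17.7] z med/max [0.057 0.074] rib [[461.0, -48.0], [22.0, 105.0], 17.7] sat/hue 14 33
wrist [415 181  11  14] rect [[436.0, 56.0], [8.0, 14.0], 59.1] z med/max [0.061 0.074] rib [[435.0, 54.0], [8.0, 14.0], 72.0] sat/hue 7 75
wrist [429 193  87  15] rect [[448.0, 112.0], [1.0, 95.0], 4.9] z med/max [0.057 0.074] rib [[448.0, 112.0], [1.0, 95.0], 4.9] sat/hue 14 34
wrist [272 217  10  75] rect [[530.0, -90.0], [107.0, 1.0], 4.8] z med/max [0.056 0.074] rib [[525.0, -91.0], [98.0, 1.0], 4.7] sat/hue 14 30
wrist [302 217  41  35] rect [[502.0, -41.0], [41.0, 46.0], 4.1] z med/max [0.048 0.059] rib [[503.0, -41.0], [1.0, 11.0], 4.1] sat/hue 3 30
wrist [362 217  46  79] rect [[526.0, 35.0], [100.0, 46.0], 5.2] z med/max [0.048 0.071] rib [[527.0, 35.0], [61.0, 13.0], 3.5] sat/hue 
[... 381 characters left out ...]
 0.074] rib [[648.0, 345.0], [77.0, 75.0], 23.9] sat/hue 2 20
wrist [508 336  17  13] rect [[643.0, 236.0], [22.0, 3.0], 73.9] z med/max [0.04  0.048] rib None sat/hue 6 60
wrist [  0 374  53  26] rect [[805.0, -467.0], [77.0, 33.0], 84.8] z med/max [0.041 0.051] rib None sat/hue 95 10
ball [0.37215616 0.35200735 0.1426307 ] 60
174.88333333333333 142.31666666666666
now [ 0.4336 -0.0471  0.239 ] [ 1.7998e+02 -1.2000e-01 -1.7537e+02] j [ -6.2 -10.2  -3.6  96.7  -0.  -10.8]
->[ 0.46 -0.06  0.29] yaw -175.4: offset [-0.253, -0.15, -0.51] yaw 0.000
->[ 0.48  -0.125  0.29 ] yaw -175.4: offset [-0.147, -0.664, -0.0] yaw 0.000
->[ 0.5  -0.19  0.29] yaw -175.4: offset [-0.147, -0.664, -0.0] yaw 0.000
```

View pics/w16.png

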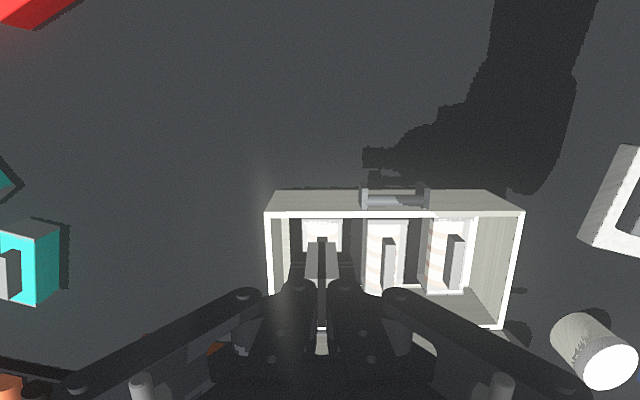

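All three sleeves lie flat in the chamber, with ribs at about (320,260), (388,262) and (455,262). The lever hasn't moved. Next I'll go over the lid to its far side, and also check the area that was hidden earlier for a fourth sleeve.

Run:
```python
from h import *
z=np.load("pics/top16.npz");i=camera_info("top")
import io,contextlib
b=io.StringIO()
with contextlib.redirect_stdout(b): sleeves("top",z["p"],z["d"],i,i["cam_to_world"])
import re
for l in b.getvalue().splitlines():
    m=re.search(r"rect \[\[(.*?), (.*?)\], \[(.*?), (.*?)\]",l); w=sorted(map(float,m.groups()[2:]))
    if 38<w[0]<56 and 90<w[1]<112: print(l)
plan((.46,.04,.30,None),(.66,.056,.30,None),(.66,.056,.23,None))
```

```text
top [426 155  21  34] rect [[584.0, -422.0], [48.0, 103.0], 79.2] z med/max [0.042 0.066] rib [[583.0, -421.0], [13.0, 59.0], 78.8] sat/hue 168 87
top [259 173  15  33] rect [[517.0, 108.0], [101.0, 45.0], 1.3] z med/max [0.048 0.073] rib [[525.0, 106.0], [75.0, 34.0], 1.4] sat/hue 16 19
top [443 195  30  34] rect [[461.0, -492.0], [102.0, 48.0], 37.2] z med/max [0.043 0.066] rib [[461.0, -492.0], [60.0, 13.0], 36.9] sat/hue 170 87
top [445 251  34  31] rect [[292.0, -500.0], [103.0, 47.0], 56.0] z med/max [0.043 0.066] rib [[292.0, -500.0], [57.0, 13.0], 54.3] sat/hue 166 87
top [399 263  35  29] rect [[256.0, -362.0], [47.0, 102.0], 29.2] z med/max [0.042 0.066] rib [[256.0, -361.0], [14.0, 60.0], 31.1] sat/hue 196 1
now [ 0.4336 -0.0471  0.239 ] [ 1.7998e+02 -1.2000e-01 -1.7537e+02] j [ -6.2 -10.2  -3.6  96.7  -0.  -10.8]
->[0.46 0.04 0.3 ] yaw -175.4: offset [-0.334, 0.846, -0.61] yaw 0.000
->[0.527 0.045 0.3  ] yaw -175.4: offset [-0.669, -0.001, -0.0] yaw 0.000
->[0.593 0.051 0.3  ] yaw -175.4: offset [-0.669, -0.001, -0.0] yaw 0.000
->[0.66  0.056 0.3  ] yaw -175.4: offset [-0.669, -0.001, -0.0] yaw 0.000
->[0.66  0.056 0.23 ] yaw -175.4: offset [0.0, -0.0, 0.7] yaw 0.000
```

Call:
servo_tool(rows=[{"offset": [-0.15,0.4,-0.61],"yaw": 0,"claw": 1},{"offset": [-0.334,0.8,-0.61],"yaw": 0,"claw": 1},{"offset": [-0.334,0.8,-0.61],"yaw": 0,"claw": 1},{"offset": [-0.334,0.8,-0.61],"yaw": 0,"claw": 1}])

```text
time: 36.45
ee_pos: [0.4603, 0.0353, 0.3004]
tcp_rot: [-180.0, -0.1, -175.3]
wrist_force: [0.1, -1.0, -0.1]
opening: 0.0004
grasp_force: 0.0
```

Call:
servo_tool(rows=[{"offset": [-0.35,0,0],"yaw": 0,"claw": 1},{"offset": [-0.67,0,0],"yaw": 0,"claw": 1},{"offset": [-0.67,0,0],"yaw": 0,"claw": 1}])

```text
time: 36.83
ee_pos: [0.5279, 0.0397, 0.2993]
tcp_rot: [-180.0, -0.2, -175.5]
wrist_force: [-0.8, 0.4, 0.6]
opening: -0.0002
grasp_force: 0.0
```

Call:
servo_tool(rows=[{"offset": [-0.35,0,0],"yaw": 0,"claw": 1},{"offset": [-0.67,0,0],"yaw": 0,"claw": 1},{"offset": [-0.67,0,0],"yaw": 0,"claw": 1}])

```text
time: 37.2
ee_pos: [0.5942, 0.0452, 0.2996]
tcp_rot: [-180.0, -0.2, -175.4]
wrist_force: [0.3, -0.2, 0.5]
opening: -0.0002
grasp_force: 0.0
```

Call:
servo_tool(rows=[{"offset": [-0.35,0,0],"yaw": 0,"claw": 1},{"offset": [-0.67,0,0],"yaw": 0,"claw": 1},{"offset": [-0.67,0,0],"yaw": 0,"claw": 1},{"offset": [-0.67,0,0],"yaw": 0,"claw": 1}])

```text
time: 37.7
ee_pos: [0.6595, 0.0509, 0.3018]
tcp_rot: [-180.0, -0.0, -175.4]
wrist_force: [0.7, -0.1, -0.9]
opening: -0.0001
grasp_force: 0.0
```

Run:
```python
from h import *
plan((.66,.046,.225,None))
p,d,i,T=shot("top","17");c=cloud(i,T,d)
m=(d>0)&(abs(c[...,1]-.04)<.11)&(c[...,0]>.57)&(c[...,0]<.65)&(c[...,2]>.13)&(c[...,2]<.27)
print("lid edge",np.percentile(c[m][:,2],[50,95]),c[m].mean(0))
m2=(d>0)&(np.hypot(c[...,0]-.66,c[...,1]-.046)<.08)&(c[...,2]>.27); print(np.percentile(c[m2][:,2],[1,50]) if m2.any() else None)
```

```text
now [0.6595 0.0509 0.3018] [-1.8000e+02 -1.0000e-02 -1.7541e+02] j [  4.4  25.   42.6 107.6  -0.   -0.2]
->[0.66  0.046 0.225] yaw -175.4: offset [-0.001, -0.05, 0.768] yaw 0.000
lid edge [0.21288633 0.25311882] [ 0.6106039  -0.02019973  0.20762902]
[0.38663559 0.76866024]
```

Call:
servo_tool(rows=[{"offset": [0,-0.03,0.4],"yaw": 0,"claw": 1},{"offset": [0,-0.05,0.768],"yaw": 0,"claw": 1},{"offset": [0,-0.05,0.768],"yaw": 0,"claw": 1},{"offset": [0,-0.05,0.768],"yaw": 0,"claw": 1}])

```text
time: 38.25
ee_pos: [0.6608, 0.0465, 0.2271]
tcp_rot: [180.0, 0.2, -175.4]
wrist_force: [-0.1, -0.8, -0.2]
opening: -0.0002
grasp_force: 0.0
```

Call:
servo_tool(rows=[{"offset": [0.2,0,0],"yaw": 0,"claw": 1},{"offset": [0.35,0,0],"yaw": 0,"claw": 1},{"offset": [0.45,0,0],"yaw": 0,"claw": 1},{"offset": [0.55,0,0],"yaw": 0,"claw": 1},{"offset": [0.65,0,0],"yaw": 0,"claw": 1},{"offset": [0.75,0,0.01],"yaw": 0,"claw": 1},{"offset": [0.85,0,0.02],"yaw": 0,"claw": 1},{"offset": [0.93,0,0.03],"yaw": 0,"claw": 1},{"offset": [0.93,0,0.03],"yaw": 0,"claw": 1}])

```text
time: 39.38
ee_pos: [0.5674, 0.039, 0.2212]
tcp_rot: [180.0, -0.1, -175.4]
wrist_force: [0.2, 0.4, -0.0]
opening: -0.0002
grasp_force: 0.0
```

Run:
```python
from h import *
plan()
p,d,i,T=shot("side","18");c=cloud(i,T,d)
m=(d>0)&(abs(c[...,1]+.06)<.03)&(c[...,0]>.40)&(c[...,0]<.65)&(c[...,2]>.12)&(c[...,2]<.27)
print("lid pts",c[m].mean(0),m.sum(),c[m].max(0))
l=c[m];mm=l.mean(0);v=np.linalg.svd(l-mm)[2][2];print(v,np.std((l-mm)@v))
cv2.imwrite("pics/z18.png",cv2.resize(p[60:260,190:430,::-1],None,fx=2.5,fy=2.5))
```

```text
now [0.5674 0.039  0.2212] [ 1.8000e+02 -6.0000e-02 -1.7538e+02] j [ 3.9  7.5 11.7 94.3  0.  -0.7]
lid pts [ 0.56866208 -0.06016461  0.18928686] 539 [ 0.59728843 -0.0300511   0.24883924]
[0.93672083 0.0734991  0.34227471] 0.0015511160447288959
```

View pics/z18.png

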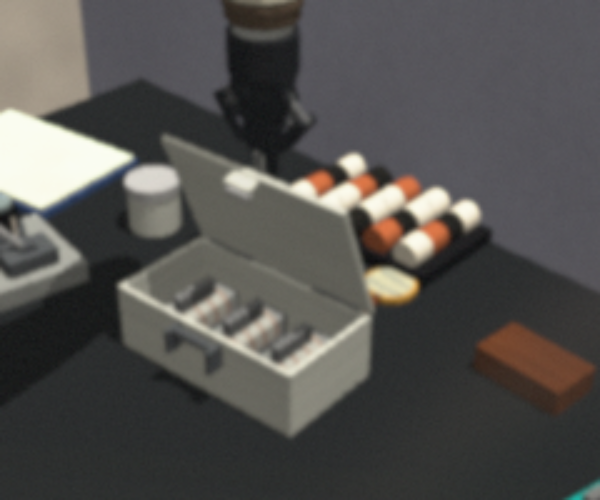

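The lid is following as planned, at about 1.22 rad, with the finger behind it at crop (262,160). I'll keep pushing it along the arc.

Call:
servo_tool(rows=[{"offset": [0.1,0,0.03],"yaw": 0,"claw": 1},{"offset": [0.2,0,0.07],"yaw": 0,"claw": 1},{"offset": [0.3,0,0.12],"yaw": 0,"claw": 1},{"offset": [0.41,0,0.18],"yaw": 0,"claw": 1},{"offset": [0.5,0,0.25],"yaw": 0,"claw": 1},{"offset": [0.6,0,0.32],"yaw": 0,"claw": 1},{"offset": [0.68,0,0.39],"yaw": 0,"claw": 1},{"offset": [0.75,0,0.46],"yaw": 0,"claw": 1},{"offset": [0.75,0,0.46],"yaw": 0,"claw": 1}])

```text
time: 40.55
ee_pos: [0.4927, 0.0329, 0.1748]
tcp_rot: [180.0, -0.1, -175.4]
wrist_force: [0.9, -0.1, 0.2]
opening: -0.0002
grasp_force: 0.0
```

Call:
servo_tool(rows=[{"offset": [0.07,0,0.1],"yaw": 0,"claw": 1},{"offset": [0.14,0,0.2],"yaw": 0,"claw": 1},{"offset": [0.2,0,0.3],"yaw": 0,"claw": 1},{"offset": [0.24,0,0.39],"yaw": 0,"claw": 1},{"offset": [0.28,0,0.5],"yaw": 0,"claw": 1},{"offset": [0.31,0,0.6],"yaw": 0,"claw": 1},{"offset": [0.33,0,0.68],"yaw": 0,"claw": 1},{"offset": [0.33,0,0.68],"yaw": 0,"claw": 1}])

```text
time: 41.55
ee_pos: [0.4603, 0.0303, 0.1068]
tcp_rot: [180.0, -0.0, -175.4]
wrist_force: [-0.5, 0.2, 0.2]
opening: 0.0001
grasp_force: 0.0
```

Call:
servo_tool(rows=[{"offset": [0.08,0,0.05],"yaw": 0,"claw": 1},{"offset": [0.1,0,0.1],"yaw": 0,"claw": 1},{"offset": [0.1,0,0.13],"yaw": 0,"claw": 1},{"offset": [0.1,0,0.13],"yaw": 0,"claw": 1},{"offset": [0.1,0,0.13],"yaw": 0,"claw": 1}])

```text
time: 42.18
ee_pos: [0.4511, 0.0295, 0.0956]
tcp_rot: [-180.0, 0.1, -175.4]
wrist_force: [-0.9, -0.0, 12.4]
opening: -0.0001
grasp_force: 6.1
```

```bash
cat >> h.py <<'E'
def lid(tag):
    for n in("side","top"):
        p,d,i,T=shot(n,tag);c=cloud(i,T,d)
        x=(c[...,0]-.527)*.9967+(c[...,1]-.0345)*.081; y=-(c[...,0]-.527)*.081+(c[...,1]-.0345)*.9967
        for a,b in((-.125,-.06),(.07,.125)):
            m=(d>0)&(y>a)&(y<b)&(x>-.07)&(x<.06)&(c[...,2]>.075)&(c[...,2]<.16)
            if m.sum()<50: continue
            A=np.c_[x[m],np.ones(m.sum())]; s=np.linalg.lstsq(A,c[m][:,2],rcond=None)[0]
            print(n,(a,b),"lid angle",round(-np.arctan(s[0]),3),"z at front",round(s[1]-.07*s[0],4),m.sum())
E
python3 - <<'E'
from h import *
plan();lid("19")
E
```

```text
now [0.4511 0.0295 0.0956] [-1.8000e+02  1.0000e-01 -1.7538e+02] j [  3.7  -9.1 -18.5  80.5   0.   -0.9]
side (-0.125, -0.06) lid angle -0.003 z at front 0.0938 667
side (0.07, 0.125) lid angle 0.001 z at front 0.094 157
top (-0.125, -0.06) lid angle -0.001 z at front 0.0928 931
top (0.07, 0.125) lid angle 0.045 z at front 0.0983 107
```

Call:
servo_tool(rows=[{"offset": [0,0,0.02],"yaw": 0,"claw": 1},{"offset": [0,0,0.04],"yaw": 0,"claw": 1},{"offset": [0,0,0.04],"yaw": 0,"claw": 1},{"offset": [0,0,0.04],"yaw": 0,"claw": 1}])

```text
time: 42.78
ee_pos: [0.4512, 0.0295, 0.0952]
tcp_rot: [-180.0, 0.3, -175.4]
wrist_force: [-15.3, -1.0, 43.4]
opening: 0.0004
grasp_force: 21.8
```

Call:
servo_tool(rows=[{"offset": [0,0,-0.3],"yaw": 0,"claw": 1},{"offset": [0,0,-0.9],"yaw": 0,"claw": 1},{"offset": [0.6,0.3,-0.9],"yaw": 0,"claw": 1},{"offset": [1,0.6,-0.9],"yaw": 0,"claw": 1},{"offset": [1,0.6,-0.9],"yaw": 0,"claw": 1},{"offset": [1,0.6,-0.9],"yaw": 0,"claw": 1}])

```text
time: 43.52
ee_pos: [0.3463, 0.0813, 0.1802]
tcp_rot: [-180.0, 0.0, -175.3]
wrist_force: [0.7, 0.6, -0.5]
opening: -0.0001
grasp_force: 0.0
```

Run:
```python
from h import *
lid("20")
plan((.33,.30,.19,170),(.320,.366,.19,169.25),(.320,.366,.140,169.25))
```

```text
side (-0.125, -0.06) lid angle 0.001 z at front 0.0941 667
side (0.07, 0.125) lid angle -0.002 z at front 0.0939 457
top (-0.125, -0.06) lid angle 0.003 z at front 0.0932 928
top (0.07, 0.125) lid angle 0.002 z at front 0.0927 786
now [0.3466 0.0809 0.18  ] [-1.7999e+02 -4.0000e-02 -1.7541e+02] j [ 13.1 -22.4 -19.6  92.9  -0.    8.6]
->[0.341 0.154 0.183] yaw -60.3: offset [-0.003, 0.732, -0.033] yaw -0.640
->[0.336 0.227 0.187] yaw 54.9: offset [-0.662, -0.314, -0.033] yaw -0.640
->[0.33 0.3  0.19] yaw 170.0: offset [0.565, -0.466, -0.033] yaw -0.640
->[0.32  0.366 0.19 ] yaw 169.2: offset [0.213, 0.633, 0.0] yaw 0.004
->[0.32  0.366 0.14 ] yaw 169.2: offset [0.0, -0.0, 0.5] yaw -0.000
```

The lid is shut: the angle is about 0 in both views and the front face is at 0.0935. The lever is next.

Run:
```python
from h import *
plan((.325,.23,.18,-183),(.325,.366,.18,-190.5),(.325,.366,.124,-190.5),(.400,.3515,.124,-190.5),(.420,.3475,.124,-190.5))
```

```text
now [0.3466 0.0809 0.18  ] [-1.7999e+02 -4.0000e-02 -1.7541e+02] j [ 13.1 -22.4 -19.6  92.9  -0.    8.6]
->[0.336 0.155 0.18 ] yaw -179.2: offset [0.048, 0.752, 0.0] yaw 0.021
->[0.325 0.23  0.18 ] yaw -183.0: offset [0.098, 0.747, 0.0] yaw 0.021
->[0.325 0.298 0.18 ] yaw -186.8: offset [0.036, 0.679, 0.0] yaw 0.021
->[0.325 0.366 0.18 ] yaw -190.5: offset [0.08, 0.675, 0.0] yaw 0.021
->[0.325 0.366 0.124] yaw -190.5: offset [0.0, -0.0, 0.56] yaw -0.000
->[0.4   0.352 0.124] yaw -190.5: offset [-0.764, -0.006, -0.0] yaw -0.000
->[0.42  0.348 0.124] yaw -190.5: offset [-0.204, -0.003, -0.0] yaw -0.000
```

Call:
servo_tool(rows=[{"offset": [0.048,0.752,0],"yaw": 0.021,"claw": 1},{"offset": [0.048,0.752,0],"yaw": 0.021,"claw": 1},{"offset": [0.048,0.752,0],"yaw": 0.021,"claw": 1}])

```text
time: 44.0
ee_pos: [0.3355, 0.156, 0.1799]
tcp_rot: [-180.0, -0.1, -179.0]
wrist_force: [0.9, -0.3, -0.0]
opening: -0.0002
grasp_force: 0.0
```

Call:
servo_tool(rows=[{"offset": [0.098,0.747,0],"yaw": 0.021,"claw": 1},{"offset": [0.098,0.747,0],"yaw": 0.021,"claw": 1},{"offset": [0.098,0.747,0],"yaw": 0.021,"claw": 1}])

```text
time: 44.38
ee_pos: [0.3247, 0.2299, 0.1801]
tcp_rot: [-179.9, -0.0, 177.1]
wrist_force: [-0.1, -0.8, 0.3]
opening: 0.0003
grasp_force: 0.0
```

Call:
servo_tool(rows=[{"offset": [0.036,0.679,0],"yaw": 0.021,"claw": 1},{"offset": [0.036,0.679,0],"yaw": 0.021,"claw": 1},{"offset": [0.036,0.679,0],"yaw": 0.021,"claw": 1}])

```text
time: 44.75
ee_pos: [0.3247, 0.2972, 0.1802]
tcp_rot: [-179.9, -0.0, 173.3]
wrist_force: [-0.6, 1.6, 0.1]
opening: 0.0001
grasp_force: 0.0
```

Call:
servo_tool(rows=[{"offset": [0.08,0.675,0],"yaw": 0.021,"claw": 1},{"offset": [0.08,0.675,0],"yaw": 0.021,"claw": 1},{"offset": [0.08,0.675,0],"yaw": 0.021,"claw": 1},{"offset": [0.08,0.675,0],"yaw": 0.021,"claw": 1}])

```text
time: 45.25
ee_pos: [0.3246, 0.3649, 0.1808]
tcp_rot: [180.0, 0.0, 169.5]
wrist_force: [-0.4, 0.9, 0.1]
opening: 0.0003
grasp_force: 0.0
```

Call:
servo_tool(rows=[{"offset": [0,0,0.3],"yaw": 0,"claw": 1},{"offset": [0,0,0.56],"yaw": 0,"claw": 1},{"offset": [0,0,0.56],"yaw": 0,"claw": 1},{"offset": [0,0,0.56],"yaw": 0,"claw": 1}])

```text
time: 45.75
ee_pos: [0.3247, 0.3661, 0.1258]
tcp_rot: [179.9, 0.0, 169.5]
wrist_force: [-0.0, 1.0, 0.3]
opening: 0.0001
grasp_force: 0.0
```

Call:
servo_tool(rows=[{"offset": [-0.15,0,0],"yaw": 0,"claw": 1},{"offset": [-0.27,0,0],"yaw": 0,"claw": 1},{"offset": [-0.39,0,0],"yaw": 0,"claw": 1},{"offset": [-0.5,0,0],"yaw": 0,"claw": 1},{"offset": [-0.6,0,0],"yaw": 0,"claw": 1},{"offset": [-0.7,-0.005,0],"yaw": 0,"claw": 1},{"offset": [-0.8,-0.005,0],"yaw": 0,"claw": 1},{"offset": [-0.9,-0.005,0],"yaw": 0,"claw": 1},{"offset": [-0.9,-0.005,0],"yaw": 0,"claw": 1}])

```text
time: 46.88
ee_pos: [0.4133, 0.3492, 0.1242]
tcp_rot: [-180.0, 0.0, 169.5]
wrist_force: [-0.2, 0.3, 0.5]
opening: 0.0001
grasp_force: 0.0
```

Run:
```python
from h import *
plan((.420,.3475,.124,169.5))
for n in("side","top"):
    p,d,i,T=shot(n,"21");c=cloud(i,T,d)
    m=(p.max(2)<65)&(d>0)&(c[...,2]>.12)&(c[...,2]<.185)&(c[...,0]>.34)&(c[...,0]<.52)&(abs(c[...,1]-.345)<.04)
    k,l,s,ct=cv2.connectedComponentsWithStats(m.astype(np.uint8))
    for j in range(1,k):
        if s[j,4]>8: print(n,s[j],ct[j],c[l==j].mean(0))
    if n=="side": cv2.imwrite("pics/z21.png",cv2.resize(p[90:190,130:260,::-1],None,fx=5,fy=5))
```

```text
now [0.4133 0.3492 0.1242] [-179.98    0.    169.46] j [40.2  3.  -3.8 83.2 -0.  50.7]
->[0.42  0.348 0.124] yaw 169.5: offset [-0.069, -0.004, 0.002] yaw -0.000
side [183 127  15  16  71] [189.26760563 134.16901408] [0.41255414 0.33133877 0.16237346]
top [172 206   8   8  40] [176.025 209.4  ] [0.43985351 0.34145566 0.16947094]
```

View pics/z21.png

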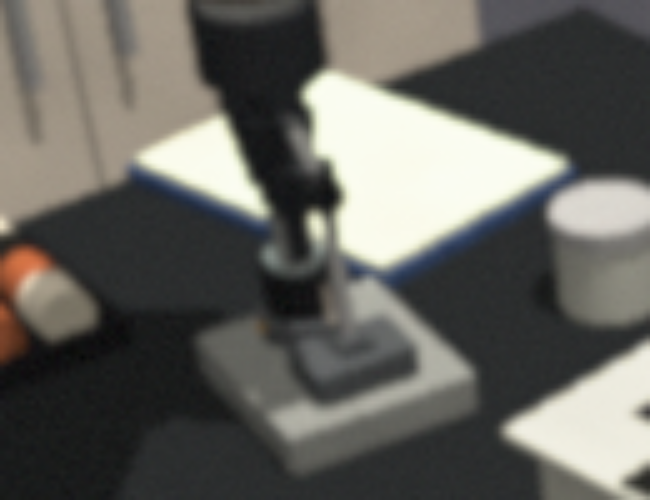

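The lever is almost upright, with the ball at crop (325,190). I'll push 4 mm more, back away and measure.

Call:
servo_tool(rows=[{"offset": [-0.04,0,0],"yaw": 0,"claw": 1},{"offset": [-0.04,0,0],"yaw": 0,"claw": 1},{"offset": [-0.04,0,0],"yaw": 0,"claw": 1}])

```text
time: 47.35
ee_pos: [0.4165, 0.3487, 0.1244]
tcp_rot: [-180.0, 0.0, 169.5]
wrist_force: [0.6, 0.1, -0.1]
opening: 0.0001
grasp_force: 0.0
```

Call:
servo_tool(rows=[{"offset": [0.3,0,0],"yaw": 0,"claw": 1},{"offset": [0.8,0,-0.5],"yaw": 0,"claw": 1},{"offset": [1,-0.5,-1],"yaw": 0,"claw": 1},{"offset": [1,-1,-1],"yaw": 0,"claw": 1},{"offset": [1,-1,-1],"yaw": 0,"claw": 1},{"offset": [1,-1,-1],"yaw": 0,"claw": 1}])

```text
time: 48.1
ee_pos: [0.3003, 0.2688, 0.2244]
tcp_rot: [180.0, 0.0, 169.5]
wrist_force: [0.2, 0.6, -0.6]
opening: -0.0005
grasp_force: 0.0
```

Run:
```python
from h import *
R=[]
for n in("side","top"):
    p,d,i,T=shot(n,"22");c=cloud(i,T,d)
    m=(p.max(2)<65)&(d>0)&(c[...,2]>.13)&(c[...,2]<.185)&(c[...,0]>.34)&(c[...,0]<.52)&(abs(c[...,1]-.345)<.04)
    k,l,s,ct=cv2.connectedComponentsWithStats(m.astype(np.uint8))
    j=1+np.argmax(s[1:,4]); print(n,s[j],ct[j],c[l==j].mean(0)); r,o=rays(i,T,[ct[j]]);R.append((r[0],o))
B,g=tri(*R);print(B,g)
for nm,q in dict(idle=[.3730,.3563,.1406],start=[.4775,.3365,.1599]).items():
    d=B-np.array(q);print(nm,"swing",2*np.arcsin(np.linalg.norm(d)/.22))
lid("22");print(get_obs()["ee_pos"],get_obs()["wrist_force"])
```

```text
side [193 126   5   7  24] [195.20833333 128.58333333] [0.43897425 0.33781691 0.16860511]
top [171 205  10   9  64] [175.0625 209.0625] [0.44078777 0.34453828 0.16864543]
[0.44192919 0.34524512 0.16470526] [np.float64(0.0011709418259586248), np.float64(0.001170941825958327)]
idle swing 0.6847026821874813
start swing 0.3374522721572056
side (-0.125, -0.06) lid angle -0.003 z at front 0.0938 670
side (0.07, 0.125) lid angle -0.005 z at front 0.0937 444
top (-0.125, -0.06) lid angle 0.0 z at front 0.093 928
top (0.07, 0.125) lid angle -0.003 z at front 0.0922 780
[0.30014093 0.26911209 0.22353085] [-0.2830519   0.21944394 -0.16656508]
```

```bash
python3 -c "
from workcell import *
print(job_done())"
```

```text
the job is handed in; nothing more can be done
None
```

The job is handed in, though no verdict came back: three sleeves (all I could find) lie flat in the chamber, the lid is shut, the lever measures about 0.69 rad (upright), and the gripper touches nothing.

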